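# Snap the clipper-case holder shut with the pliers

### The job

The clipper case stands in its round holder on the balcony shelf, but the holder's hinged band is still open: swing the band round the case, then squeeze its two ears together with the sprung pliers (not with the fingers) until the press stud clicks and stays shut. Keep the case standing in the holder, lay the pliers back down on the shelf clear of the holder, and leave the trimmer, comb, hair clip and jar where they are.

Things in the scene. Friction and masses are not known exactly. Their poses are not given: they have to be found in the camera images.
- holder: Fixed case holder: grey disc, radius 42, 8 thick (mm), with a steel band (inner radius 32, wall 4, 14 to 44 above the shelf) round the case. Origin: disc's underside centre. x points from the ears to the band's hinge; the half band at -y is fixed, that at +y is hinged. A fixed ear plate stands out at the -x end: x -36 to -60, y -1 to -5, 12 to 48 above the shelf.
- ears_shut (a point): Point fixed on the holder, at (-48, 0, 30) mm in its frame: the middle between the two ears when they are snapped together (together they are then 10 mm thick across y, 24 mm long along x and 36 mm high). Axes parallel to the holder's.
- clasp_hinge (a point): Point on the vertical hinge axis of the moving half band, at (36, 0, 30) mm in the holder's frame. Its axes turn with the band.
- moving_ear (a point): Centre of the moving ear, a plate 24 mm (x) by 4 (y) by 36 high on the free end of the hinged half band, 84 mm from the hinge axis along the band's -x axis. Its y axis is normal to the plate and points outward: push there towards -y to shut the band. Parallel to the holder's axes when shut.
- clasp (a joint): Hinge of the moving half band, rad: 0 snapped shut, grows to 1.5 as the ear swings clockwise (from above) to the holder's +y side. Stays where left (light friction). The snap catch (sprung ball) is met at about 0.13, takes about 8 N at the ear to pass, and pulls the band home below about 0.06. At 0.14 to 0.20 the ears are ready for the pliers; at 0.17 the pair is 26 mm wide at its end.
- pliers_grip (a point): Sprung flat pliers, steel with black handles, 16 mm thick, 204 long, 0.15 kg, balanced about 13 ahead of this point, which lies midway between the handles, 72 behind the pivot, 8 over the underside. x to the jaws, y from handle to handle (squeeze along it). Handles (9 mm bars, 24 to 130 behind the pivot) here span 64 mm outside when open, 31 with the ears pinched; spring 12 to 14 N.
- pliers_jaws (a point): Midway between the jaws, 62 mm ahead of the pivot (134 mm ahead of pliers_grip) and 12 mm behind the jaw tips, half-way up. Jaws are 9 mm wide bars, open about 38 mm apart here and 33 mm apart 10 mm further back; squeezing brings both jaws evenly to the middle.
- jaws (a joint): Closing of the pliers, rad turned by each handle: 0 sprung open, about 0.24 when the jaws pinch the 10 mm of the shut ears, at most 0.30.
- case: Aluminium cylinder, radius 29 mm, 72 mm high, with a flip lid, standing loose in the holder on the disc (8 mm above the shelf). Origin: centre of its underside; z up.
- trimmer: Bystander: red trimmer lying flat, 142 x 36 x 31 mm, long side along x; origin under its middle, its x from -70 to +72 mm.
- comb: Bystander: wooden comb lying flat, 160 x 34 x 8 mm, long side along x; origin under its centre. It lies in front of the holder's ears, where the pliers must pass over it.
- hair_clip: Bystander: steel hair clip, 70 x 16 x 16 mm, long side along x; origin under its centre.
- jar: Bystander: upright jar, radius 30 mm, 85 mm high; origin at its underside centre.
Mind the look-alikes: they are no part of the job. What is shaped like the case but green or yellow is not meant. What is shaped like the part that bears pliers_grip but blue is not meant.

How it is judged:
By the outcome, as a careful person would: the job done as asked, in the order asked, and still so for the second after the job is handed in, with the robot touching nothing.
It also fails if it takes over 70 s, if anything falls off the work surface, if the arm or the gripper's body presses on something with over 40 N, if the wrist force passes 120 N, or if a joint passes its speed limit or range.

### The arm

A 7-joint arm with a two-finger parallel gripper is mounted at the origin on the work surface. World frame = base frame: x ahead of the robot, y to its left, z up, the work surface at z = 0. Lengths are in m, angles in rad, forces in N, time in s.
With the tool pointing down it reaches from about 0.425 to 0.925 m from the base axis. Payload 6.8 kg.
Tool frame: the origin (TCP) lies at the very end of the fingers, on their centre line; the grasp point (between the pads) lies ctrl.pinch_z behind it (ctrl.pinch_z is the distance from the TCP to the grasp point, in m); z points along the fingers, y is the direction in which the jaws open and shut (so a half turn about z gives the same grasp; the last joint's range is limited). The gripper opens to 88 mm and grips with 3 to 60 N. Pads are 20 mm wide; open, the fingers measure 115 mm over their backs; the gripper's body (75 mm by 178 mm) begins 61 mm behind the grasp point.
Start: joints at [1.199, 0.477, 0.022, 1.555, -0.011, 1.109, -0.083], TCP at [0.176, -0.652, 0.223] pointing down, gripper open.
Joint ranges: [-2.96, 2.96], [-0.34, 2.1], [-1.41, 1.46], [0.24, 2.44], [-1.37, 4.51], [0.17, 1.92], [-2.96, 2.96]. Speed limits (rad/s): [2.39, 2.39, 3.14, 3.14, 3.14, 3.14, 3.14].

### API

Orientations are given as a rotation vector (axis times angle).
In Python, from plant import sensors, viewer, ctrl gives the robot as it stands.
- The arm moves only by the tool play_rows, never from a script. Its argument "steps" is a list of rows, each an object of numbers: "grip": the opening, from 0 (shut) to 1 (fully open); "tx", "ty", "tz": the shift along the tool's x, y, z in m; "ax", "ay", "az": the turn, a rotation vector about the tool's x, y, z in degrees. A call has 1 to 20 rows; each row shifts and turns the pose as measured when the row begins, along the tool's axes as they then stand; what a row does not reach is not made up. A row lasts 1/10 s, in which the tool goes at most 50 mm and 8.59 degrees, less where a joint would pass 70% of its speed; a pose out of reach is approached as far as the arm can. A call with a gripper value outside its range is refused whole. The fingers move at their own pace and stop on an object; "squeeze" is the grip in N (left out, the last holds). Time passes only in rows, so rows that do not move let the fingers close. It gives the time, the measured TCP pose, the force and the opening at its end, in the units of the state.
- sensors.observe(): the state, without advancing time (a new reading comes with each control period).
- viewer.camera(name): name is "scene" or "top" or "wrist"; returns the picture (384x512x3 uint8, blue, green, red); there is no depth.
- viewer.camera_info(name): a dict with "K" (3x3 intrinsics, pixels), "k1" (the pictures are not rectified: a ray, as slopes to the right and down, at radius r is drawn at 1 + k1 r^2 times it, then the intrinsics apply), "extrinsics" (4x4, takes a point from world to camera coordinates); the wrist camera has in their place "T_tool_cam" (4x4, takes a point from camera to tool coordinates, whose origin is the TCP and whose axes are the flange's). Camera axes: x right, y up, looking along -z (the intrinsics and any distortion apply to the point x, -y, -z); pixel columns grow to the right and rows downward; lengths in m; the calibration is good to about 2 mm. A picture is of the moment at which its call begins: read the wrist's pose just before it. camera_info takes no time and is no camera call.
- ctrl.finish_job(): hands the job in, once; it reports no verdict.
The state is a dict: "t": time; "q": joint angles; "qvel": joint speeds; "joint_torque": joint torques, N m; "ee_pos": TCP position; "tcp_rot": TCP orientation; "ft_force": force on the tool from outside, world axes, zero at the start; "ft_torque": the same for the moment, N m; "finger_gap": finger opening in m.
Only numpy, scipy, OpenCV 4.12 (cv2) and the standard library are available. Lean on these libraries where they do the work, as an engineer would, in place of code of your own. Each camera call takes 0.05 s, during which the arm holds its last target.

## Working session

There is one attempt and no reset: what is moved stays moved. The work goes in short steps, Python scripts to look and compute and a tool call to move; the robot and the scene stay as the last step left them, time stands still between calls to the robot, and variables do not carry over. Pictures are saved under pics/ and viewed, and the job is handed in when it is done.

Besides the shell and the picture viewer there is one more tool, called after "Call:" by a JSON object that holds its "name" and its "arguments", one argument or row to a line. play_rows: Moves the arm, as the interface text tells. Its arguments: {"type":"object","properties":{"steps":{"type":"array","items":{"type":"object","properties":{"grip":{"type":"number"},"tx":{"type":"number"},"ty":{"type":"number"},"tz":{"type":"number"},"ax":{"type":"number"},"ay":{"type":"number"},"az":{"type":"number"}}}},"squeeze":{"type":"number"}},"required":["steps"]}

```bash
ls; mkdir -p pics
python3 - <<'E'
from plant import sensors, viewer, ctrl
import cv2,numpy as np
np.set_printoptions(suppress=True,precision=4)
s=sensors.observe(); print(s, ctrl.pinch_z)
for n in("scene","top","wrist"):
    cv2.imwrite(f"pics/a_{n}.png",viewer.camera(n)); print(n,viewer.camera_info(n))
E
```

```text
pics
{'t': 0.0, 'q': array([ 1.1989,  0.4778,  0.0223,  1.5564, -0.0115,  1.1093, -0.0831]), 'qvel': array([-0.0012, -0.0001, -0.0017, -0.0037,  0.    ,  0.0004, -0.    ]), 'joint_torque': array([  0.0002, -58.2862,   1.5347, -27.2615,  -0.0543,   0.017 ,
         0.0002]), 'ee_pos': array([ 0.1759, -0.6511,  0.2217]), 'tcp_rot': array([-3.1125, -0.413 ,  0.0006]), 'ft_force': array([ 0.2435, -0.015 ,  0.2691]), 'ft_torque': array([-0.0321, -0.0182,  0.0506]), 'finger_gap': 0.08743014346895552} 0.0187
scene {'K': array([[441.7736,   0.    , 246.85  ],
       [  0.    , 441.7736, 188.8833],
       [  0.    ,   0.    ,   1.    ]]), 'k1': -0.06371047072730662, 'extrinsics': array([[-0.787 ,  0.617 , -0.005 ,  0.4389],
       [-0.4716, -0.5964,  0.6495,  0.3067],
       [ 0.3978,  0.5135,  0.7603, -1.6206],
       [ 0.    ,  0.    ,  0.    ,  1.    ]])}
top {'K': array([[348.2611,   0.    , 254.9376],
       [  0.    , 348.2611, 189.5695],
       [  0.    ,   0.    ,   1.    ]]), 'k1': 0.03592305442099774, 'extrinsics': array([[-0.0096, -0.9999,  0.0103,  0.0704],
       [ 0.9903, -0.008 ,  0.1387, -0.6298],
       [-0.1387,  0.0115,  0.9903, -0.8672],
       [ 0.    ,  0.    ,  0.    ,  1.    ]])}
wrist {'K': array([[328.6437,   0.    , 256.2043],
       [  0.    , 328.6437, 193.5817],
       [  0.    ,   0.    ,   1.    ]]), 'k1': -0.015419627314927154, 'T_tool_cam': array([[ 0.    ,  0.9667,  0.2558,  0.0696],
       [ 1.    , -0.    , -0.0002,  0.0002],
       [-0.0002,  0.2558, -0.9667, -0.1615],
       [ 0.    ,  0.    ,  0.    ,  1.    ]])}
```

View pics/a_scene.png

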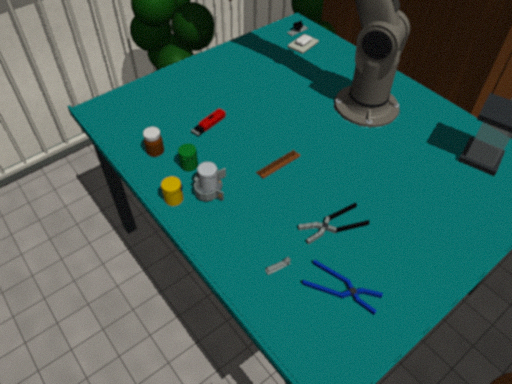

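View pics/a_top.png

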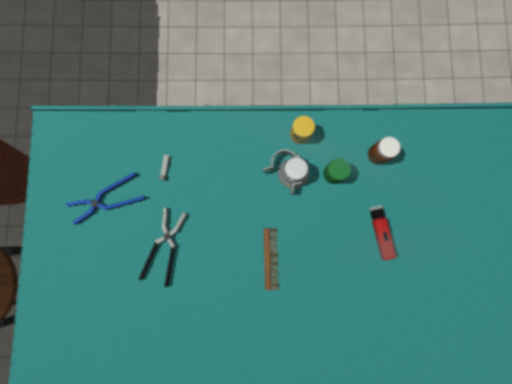

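View pics/a_wrist.png

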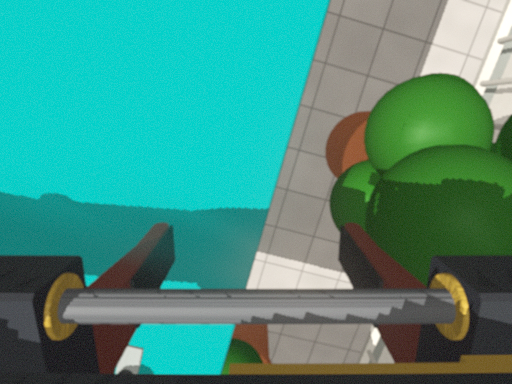

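The top picture shows these candidates:
- **Case:** the aluminium cylinder in the holder at (295,168). The look-alikes are green (338,170) and yellow (303,130).
- **Pliers:** the steel pair with black handles at (168,240). The look-alike is blue (100,203).

I choose the aluminium cylinder and the black-handled pliers, and check both in a close crop.

```bash
cat > h.py <<'E'
import numpy as np,cv2
from scipy.spatial.transform import Rotation as R
from plant import sensors, viewer, ctrl
np.set_printoptions(suppress=True,precision=4)
def info(n,s=None):
    i=viewer.camera_info(n)
    if n=="wrist":
        s=s or sensors.observe()
        T=np.eye(4);T[:3,:3]=R.from_rotvec(s['tcp_rot']).as_matrix();T[:3,3]=s['ee_pos']
        M=T@i['T_tool_cam'];E=np.linalg.inv(M)
    else: E=i['extrinsics']
    return i['K'],i['k1'],E
def proj(P,c):
    K,k,E=c;p=np.atleast_2d(P)@E[:3,:3].T+E[:3,3]
    u=p[:,0]/-p[:,2];v=-p[:,1]/-p[:,2];f=1+k*(u*u+v*v)
    return np.c_[K[0,0]*u*f+K[0,2],K[1,1]*v*f+K[1,2]]
def unproj(px,z,c):
    K,k,E=c;px=np.atleast_2d(px).astype(float)
    a=(px-[K[0,2],K[1,2]])/K[0,0];s=a.copy()
    for _ in range(20): s=a/(1+k*(s**2).sum(1,keepdims=True))
    d=np.c_[s[:,0],-s[:,1],-np.ones(len(s))]@E[:3,:3]
    o=-E[:3,:3].T@E[:3,3]
    t=(z-o[2])/d[:,2]
    return o+d*t[:,None]
E
python3 - <<'E'
from h import *
im=cv2.imread("pics/a_top.png")
a=cv2.resize(im[125:205,250:350],None,fx=7.5,fy=7.5,interpolation=cv2.INTER_CUBIC)
b=cv2.resize(im[200:295,125:215],None,fx=6,fy=6,interpolation=cv2.INTER_CUBIC)
cv2.imwrite("pics/b1.png",a);cv2.imwrite("pics/b2.png",b)
c=info("top")
print(unproj([(295,168)],.08,c),unproj([(169,237),(165,209),(185,214),(142,277),(169,284)],.008,c))
print(unproj([(267,229),(272,288)],.008,c),unproj([(166,167)],.01,c),unproj([(338,170),(303,127)],.07,c))
s=cv2.imread("pics/a_scene.png")
cv2.imwrite("pics/b3.png",cv2.resize(s[140:280,150:390],None,fx=3.3,fy=3.3,interpolation=cv2.INTER_CUBIC))
E
```

```text
[[ 0.6796 -0.0368  0.08  ]] [[0.5101 0.2936 0.008 ]
 [0.5846 0.3062 0.008 ]
 [0.5707 0.2526 0.008 ]
 [0.408  0.3605 0.008 ]
 [0.3892 0.2902 0.008 ]]
[[0.5285 0.0331 0.008 ]
 [0.3757 0.0224 0.008 ]] [[0.6991 0.306  0.01  ]] [[ 0.6755 -0.148   0.07  ]
 [ 0.7901 -0.0616  0.07  ]]
```

View pics/b1.png

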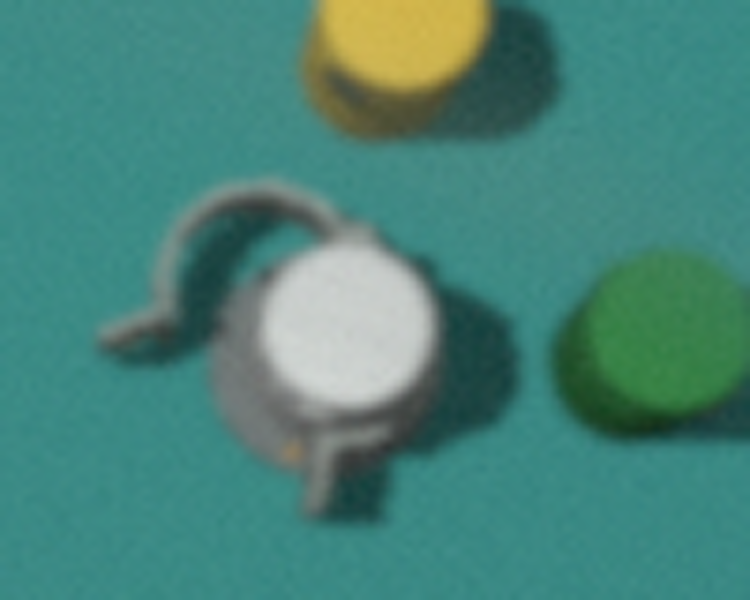

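View pics/b2.png

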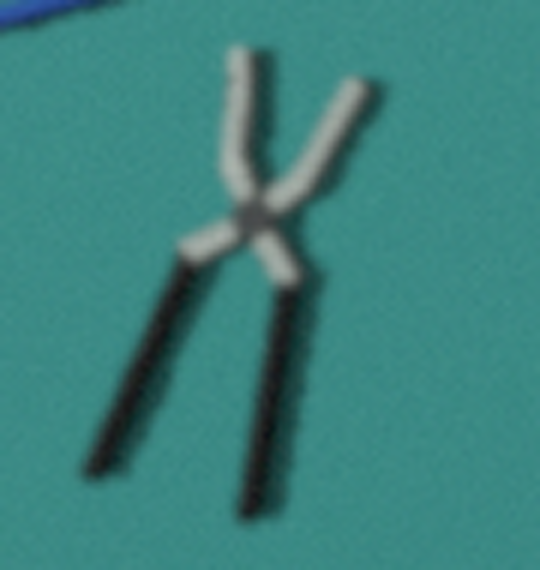

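View pics/b3.png

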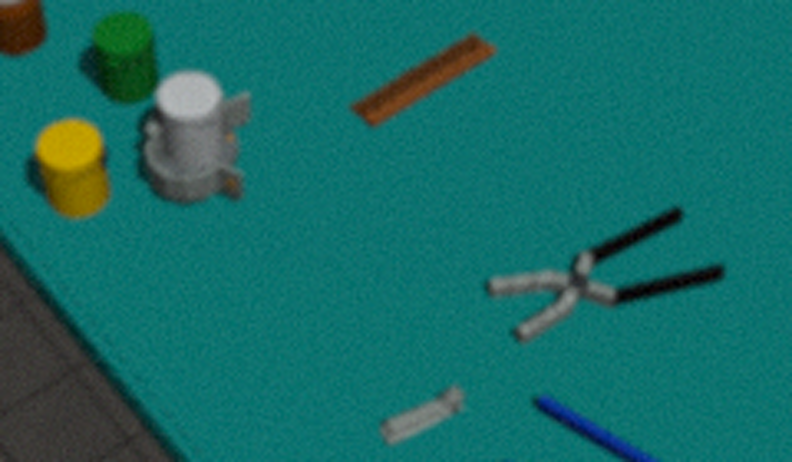

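Run:
```python
from h import *
c=info("top")
g=lambda x,y:(250+x/7.5,125+y/7.5)
e=unproj([g(312,515),g(318,440),g(103,345),g(168,312)],.048,c); print(e)
print(unproj([g(352,240)],.046,c), unproj([g(350,325)],.08,c))
# pliers
q=lambda x,y:(125+x/6,200+y/6)
print(unproj([q(254,215),q(243,50),q(360,85),q(95,470),q(250,515)],.014,c))
s=sensors.observe();print(R.from_rotvec(s['tcp_rot']).as_matrix())
```

```text
[[ 0.6182 -0.0304  0.048 ]
 [ 0.6445 -0.0331  0.048 ]
 [ 0.6787  0.0413  0.048 ]
 [ 0.6903  0.0184  0.048 ]]
[[ 0.716 -0.047  0.046]] [[ 0.6787 -0.041   0.08  ]]
[[0.5132 0.2967 0.014 ]
 [0.5859 0.3035 0.014 ]
 [0.5698 0.2514 0.014 ]
 [0.4053 0.3615 0.014 ]
 [0.3855 0.2947 0.014 ]]
[[ 0.9654  0.2608 -0.0005]
 [ 0.2608 -0.9654  0.0013]
 [-0.0001 -0.0014 -1.    ]]
```

Call:
{"name": "play_rows", "arguments": {
  "steps": [
    {"tx":0.039,"ty":-0.0285},
    {"tx":0.039,"ty":-0.0285},
    {"tx":0.039,"ty":-0.0285},
    {"tx":0.039,"ty":-0.0285},
    {"tx":0.039,"ty":-0.0285},
    {"tx":0.039,"ty":-0.0285},
    {"tx":0.039,"ty":-0.0285},
    {"tx":0.039,"ty":-0.0285},
    {"tx":0.039,"ty":-0.0285},
    {"tx":0.039,"ty":-0.0285},
    {"tx":0.039,"ty":-0.0285},
    {"tx":0.039,"ty":-0.0285},
    {"tx":0.039,"ty":-0.0285},
    {"tx":0.039,"ty":-0.0285},
    {"tx":0.039,"ty":-0.0285},
    {"tx":0.039,"ty":-0.0285},
    {"tx":0.039,"ty":-0.0285}
  ]
}}

```text
schema error: expected keys grip, tx, ty, tz, ax, ay, az
```

Call:
{"name": "play_rows", "arguments": {
  "steps": [
    {"tx":0.039,"ty":-0.0285,"tz":0,"ax":0,"ay":0,"az":0,"grip":0},
    {"tx":0.039,"ty":-0.0285,"tz":0,"ax":0,"ay":0,"az":0,"grip":0},
    {"tx":0.039,"ty":-0.0285,"tz":0,"ax":0,"ay":0,"az":0,"grip":0},
    {"tx":0.039,"ty":-0.0285,"tz":0,"ax":0,"ay":0,"az":0,"grip":0},
    {"tx":0.039,"ty":-0.0285,"tz":0,"ax":0,"ay":0,"az":0,"grip":0},
    {"tx":0.039,"ty":-0.0285,"tz":0,"ax":0,"ay":0,"az":0,"grip":0},
    {"tx":0.039,"ty":-0.0285,"tz":0,"ax":0,"ay":0,"az":0,"grip":0},
    {"tx":0.039,"ty":-0.0285,"tz":0,"ax":0,"ay":0,"az":0,"grip":0},
    {"tx":0.039,"ty":-0.0285,"tz":0,"ax":0,"ay":0,"az":0,"grip":0},
    {"tx":0.039,"ty":-0.0285,"tz":0,"ax":0,"ay":0,"az":0,"grip":0}
  ]
}}

```text
t: 1.15
ee_pos: [0.4816, -0.2687, 0.2181]
tcp_rot: [-3.117, -0.388, 0.009]
ft_force: [1.2, -1.2, 0.3]
finger_gap: 0.0114
```

Call:
{"name": "play_rows", "arguments": {
  "steps": [
    {"tx":0.036,"ty":-0.028,"tz":0,"ax":0,"ay":0,"az":3.6,"grip":0},
    {"tx":0.035,"ty":-0.03,"tz":0,"ax":0,"ay":0,"az":3.6,"grip":0},
    {"tx":0.033,"ty":-0.034,"tz":0,"ax":0,"ay":0,"az":3.6,"grip":0},
    {"tx":0.031,"ty":-0.036,"tz":0,"ax":0,"ay":0,"az":3.6,"grip":0},
    {"tx":0.029,"ty":-0.038,"tz":0,"ax":0,"ay":0,"az":3.6,"grip":0},
    {"tx":0.027,"ty":-0.039,"tz":0,"ax":0,"ay":0,"az":3.6,"grip":0},
    {"tx":0.025,"ty":-0.041,"tz":0,"ax":0,"ay":0,"az":3.6,"grip":0},
    {"tx":0,"ty":0,"tz":0,"ax":0,"ay":0,"az":0,"grip":0}
  ]
}}

```text
t: 1.95
ee_pos: [0.6942, 0.0102, 0.2144]
tcp_rot: [-3.123, 0.317, 0.013]
ft_force: [0.7, 0.2, -0.1]
finger_gap: 0.0003
```

Run:
```python
from h import *
import pickle
s=sensors.observe();pickle.dump(s,open("c.pkl","wb"))
cv2.imwrite("pics/c.png",viewer.camera("wrist"));print(s['ee_pos'],R.from_rotvec(s['tcp_rot']).as_matrix(),s['q'],s['qvel'])
```

```text
[0.6942 0.0102 0.2144] [[ 0.9795 -0.2012 -0.0077]
 [-0.2011 -0.9796  0.0036]
 [-0.0083 -0.002  -1.    ]] [ 0.0226  0.5283 -0.1845  1.4938  0.097   1.1359 -1.9521] [ 0.0337 -0.0244  0.0573  0.0492  0.0247  0.0188  0.0413]
```

View pics/c.png

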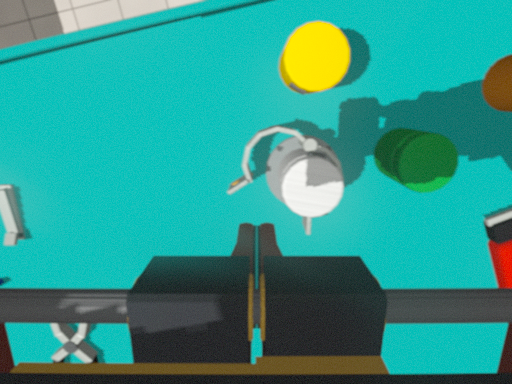

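Run:
```python
from h import *
import pickle
s=pickle.load(open("c.pkl","rb"));c=info("wrist",s)
im=cv2.imread("pics/c.png")
cv2.imwrite("pics/c2.png",cv2.resize(im[110:250,215:375],None,fx=5,fy=4.2857*5/4.2857 and 5,interpolation=cv2.INTER_CUBIC)[:600])
print(unproj([(308,233),(238,186)],.048,c),unproj([(310,144)],.046,c),unproj([(313,186)],.08,c))
```

```text
[[ 0.6224 -0.0315  0.048 ]
 [ 0.6879  0.0306  0.048 ]] [[ 0.7152 -0.0489  0.046 ]] [[ 0.6814 -0.0409  0.08  ]]
```

View pics/c2.png

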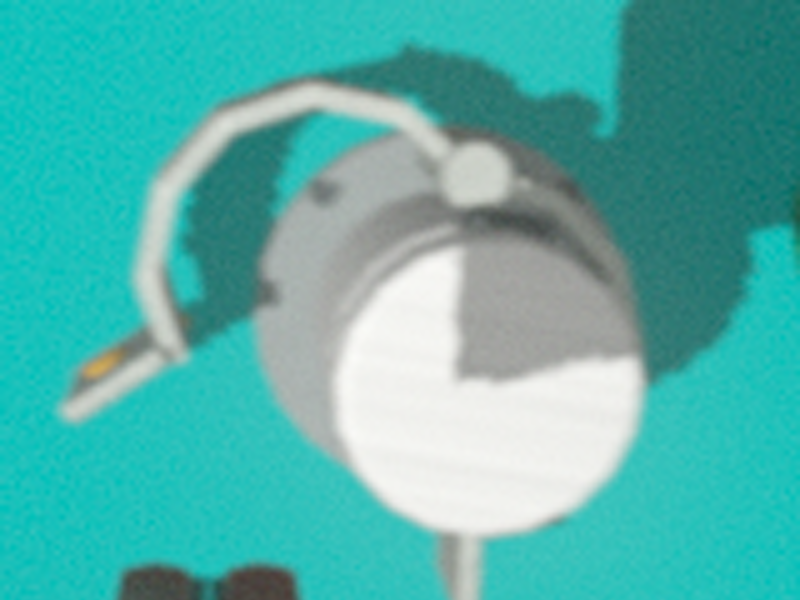

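```bash
cat > fit.py <<'E'
from h import *
import pickle
from scipy.optimize import least_squares
s=pickle.load(open("c.pkl","rb"));cw=info("wrist",s);ct=info("top")
g=lambda x,y:(250+x/7.5,125+y/7.5)
W=lambda x,y:(215+x/5,110+y/5)
obs=[('f',(-60,-3,48),cw,(308,233)),('f',(-60,-3,48),ct,g(313,512)),('f',(36,0,46),cw,W(475,172)),('f',(36,0,46),ct,g(352,237)),
('f',(0,0,80),cw,W(487,383)),('f',(0,0,80),ct,g(350,325)),
('m',(-60,3,48),cw,W(70,410)),('m',(-37,3,48),cw,W(178,352)),('m',(-60,3,48),ct,g(105,343)),('m',(-37,3,48),ct,g(166,312))]
def pts(p):
    out=[]
    for k,l,c,_ in obs:
        l=np.array(l,float)/1000
        if k=='m':
            d=l-[.036,0,0];a=-p[3];l=np.array([.036+d[0]*np.cos(a)-d[1]*np.sin(a),d[0]*np.sin(a)+d[1]*np.cos(a),l[2]])
        a=p[2];w=[p[0]+l[0]*np.cos(a)-l[1]*np.sin(a),p[1]+l[0]*np.sin(a)+l[1]*np.cos(a),l[2]]
        out.append(proj(w,c)[0])
    return np.array(out)
O=np.array([o[3] for o in obs])
r=least_squares(lambda p:(pts(p)-O).ravel(),[.68,-.04,-.18,1.0],loss='soft_l1')
print(r.x,np.degrees(r.x[2:]));print(np.round(pts(r.x)-O,1))
E
python3 fit.py
```

```text
[ 0.6806 -0.0412 -0.2214  0.9667] [-12.688   55.3898]
[[-0.3  0.9]
 [ 0.1 -0.8]
 [ 0.2 -1. ]
 [ 0.8  0.5]
 [ 1.1  0.1]
 [ 0.1 -0.8]
 [ 0.2  0.7]
 [-2.9  0.3]
 [-0.2 -1.2]
 [-0.2 -0.4]]
```

```bash
cat > loc.py <<'E'
from h import *
H=[.6806,-.0412,-.2214]
def loc(p,H=H):
    c,s=np.cos(H[2]),np.sin(H[2]);d=np.array(p)[:2]-H[:2]
    return np.array([c*d[0]+s*d[1],-s*d[0]+c*d[1]])*1000
def wld(l,H=H):
    c,s=np.cos(H[2]),np.sin(H[2]);l=np.array(l)/1000
    return np.array([H[0]+c*l[0]-s*l[1],H[1]+s*l[0]+c*l[1]])
if __name__=="__main__":
    s=sensors.observe();M=R.from_rotvec(s['tcp_rot']).as_matrix()
    print("t",s['t'],"local mm",loc(s['ee_pos']),"z",s['ee_pos'][2],"yaw rel deg",np.degrees(np.arctan2(M[1,0],M[0,0])-H[2]),"tilt",M[:2,2],"F",s['ft_force'],"gap",s['finger_gap'],"q6",s['q'][6])
E
python3 loc.py
python3 - <<'E'
import numpy as np
for th,n in[(.967,31),(.967,21),(.8,21),(.65,21),(.5,21),(.35,20.5),(.25,20),(.19,20)]:
    print(th,np.round([36-88*np.cos(th)+n*np.sin(th),88*np.sin(th)+n*np.cos(th)],1))
E
```

```text
t 2.0 local mm [ 1.5553 49.095 ] z 0.21429334049366056 yaw rel deg 0.9874458106624705 tilt [-0.0091  0.001 ] F [-0.4813  0.5242  0.3003] gap 0.0006949371077534002 q6 -1.9496975597769708
0.967 [11.6 90. ]
0.967 [ 3.3 84.4]
0.8 [-10.2  77.8]
0.65 [-21.3  70. ]
0.5 [-31.2  60.6]
0.35 [-39.6  49.4]
0.25 [-44.3  41.1]
0.19 [-46.6  36.3]
```

Call:
{"name": "play_rows", "arguments": {
  "steps": [
    {"tx":0.0095,"ty":-0.037,"tz":0,"ax":0,"ay":0,"az":1,"grip":0},
    {"tx":0,"ty":0,"tz":0.045,"ax":0,"ay":0,"az":0,"grip":0},
    {"tx":0,"ty":0,"tz":0.045,"ax":0,"ay":0,"az":0,"grip":0},
    {"tx":0,"ty":0,"tz":0.04,"ax":0,"ay":0,"az":0,"grip":0},
    {"tx":0,"ty":0,"tz":0.03,"ax":0,"ay":0,"az":0,"grip":0},
    {"tx":0,"ty":0,"tz":0,"ax":0,"ay":0,"az":0,"grip":0}
  ]
}}

```text
t: 2.6
ee_pos: [0.7079, 0.032, 0.0503]
tcp_rot: [3.116, -0.355, -0.011]
ft_force: [-1.3, 0.3, -0.1]
finger_gap: 0.0006
```

```bash
python3 loc.py
```

```text
t 2.6 local mm [10.531  77.3645] z 0.05029515476668741 yaw rel deg -0.3307598194151036 tilt [-0.0076 -0.0045] F [-1.305   0.3209 -0.0721] gap 0.0006325438091051667 q6 -2.0409274742803807
```

Call:
{"name": "play_rows", "arguments": {
  "steps": [
    {"tx":0.001,"ty":-0.014,"tz":-0.003,"ax":0,"ay":0,"az":0,"grip":0},
    {"tx":0,"ty":0,"tz":0,"ax":0,"ay":0,"az":0,"grip":0},
    {"tx":0,"ty":0,"tz":0.03,"ax":0,"ay":0,"az":0,"grip":0},
    {"tx":0,"ty":0,"tz":0,"ax":0,"ay":0,"az":0,"grip":0}
  ]
}}

```text
t: 3.0
ee_pos: [0.7159, 0.0447, 0.0303]
tcp_rot: [3.117, -0.359, 0.002]
ft_force: [-1.2, -0.1, 0.4]
finger_gap: 0.0003
```

```bash
python3 loc.py
```

```text
t 3.0 local mm [15.5627 91.5612] z 0.030291171844784325 yaw rel deg -0.4384393637973239 tilt [ 0.001  -0.0042] F [-1.2036 -0.1489  0.4299] gap 0.0003109333807456793 q6 -2.0633695394486633
```

Call:
{"name": "play_rows", "arguments": {
  "steps": [
    {"tx":-0.012,"ty":0.0065,"tz":0.004,"ax":0,"ay":0,"az":0,"grip":0},
    {"tx":-0.012,"ty":0.007,"tz":0.002,"ax":0,"ay":0,"az":0,"grip":0},
    {"tx":-0.011,"ty":0.008,"tz":0,"ax":0,"ay":0,"az":0,"grip":0},
    {"tx":-0.01,"ty":0.0095,"tz":0,"ax":0,"ay":0,"az":0,"grip":0},
    {"tx":0,"ty":0,"tz":0,"ax":0,"ay":0,"az":0,"grip":0}
  ]
}}

```text
t: 3.5
ee_pos: [0.6722, 0.0262, 0.0377]
tcp_rot: [-3.121, 0.357, -0.031]
ft_force: [-1.0, 0.5, -0.7]
finger_gap: -0.0
```

```bash
python3 loc.py
python3 - <<'E'
from h import *
cv2.imwrite("pics/d.png",cv2.resize(viewer.camera("top")[125:205,250:350],None,fx=6,fy=6,interpolation=cv2.INTER_CUBIC))
E
```

```text
t 3.5 local mm [-23.0437  63.9458] z 0.037695160707895484 yaw rel deg -0.382701643725265 tilt [ 0.0195 -0.0018] F [-0.9712  0.5132 -0.7332] gap -3.7581089523077284e-05 q6 -2.0553697423971222
```

View pics/d.png

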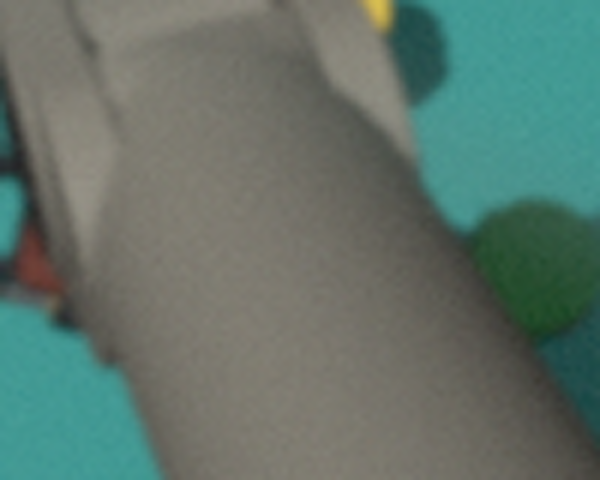

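Call:
{"name": "play_rows", "arguments": {
  "steps": [
    {"tx":-0.005,"ty":0.004,"tz":0.01,"ax":0,"ay":-1.1,"az":0,"grip":0},
    {"tx":0,"ty":0,"tz":0,"ax":0,"ay":0,"az":0,"grip":0}
  ]
}}

```text
t: 3.75
ee_pos: [0.6703, 0.0255, 0.0302]
tcp_rot: [-3.116, 0.354, -0.009]
ft_force: [-0.3, 0.5, -0.8]
finger_gap: 0.0005
```

```bash
python3 loc.py
python3 - <<'E'
from h import *
cv2.imwrite("pics/d2.png",viewer.camera("wrist"))
cv2.imwrite("pics/d3.png",cv2.resize(viewer.camera("scene")[140:220,150:270],None,fx=6,fy=6,interpolation=cv2.INTER_CUBIC))
E
```

```text
t 3.75 local mm [-24.7523  62.8435] z 0.030213058782743718 yaw rel deg -0.285645061359001 tilt [0.006  0.0045] F [-0.3244  0.5156 -0.7624] gap 0.0005267962940274339 q6 -2.045282332226638
```

View pics/d2.png

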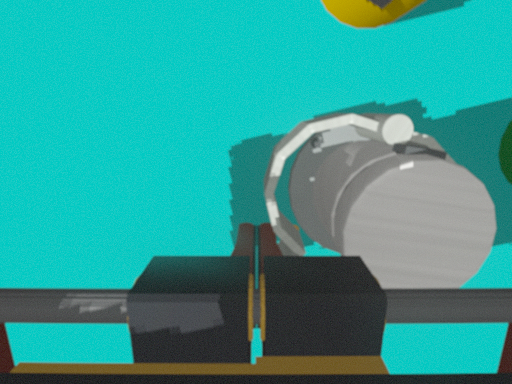

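View pics/d3.png

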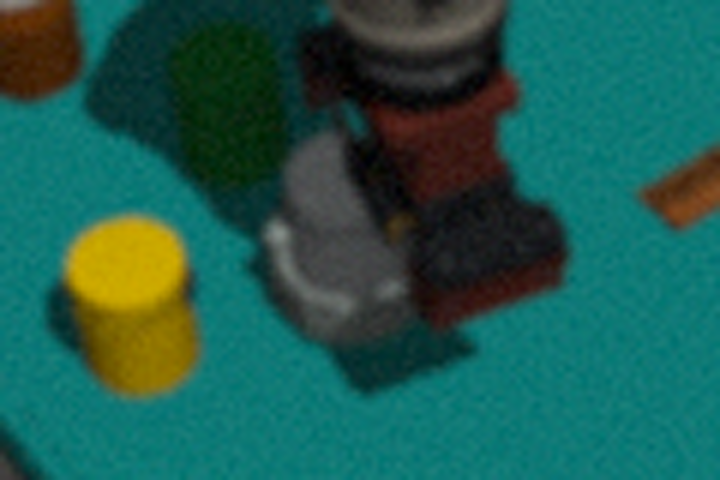

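Call:
{"name": "play_rows", "arguments": {
  "steps": [
    {"tx":-0.008,"ty":0.008,"tz":0.003,"ax":0,"ay":-0.3,"az":0,"grip":0},
    {"tx":-0.008,"ty":0.009,"tz":0.003,"ax":0,"ay":-0.3,"az":0,"grip":0},
    {"tx":-0.003,"ty":0.003,"tz":0.001,"ax":0,"ay":0,"az":0,"grip":0},
    {"tx":0,"ty":0,"tz":0,"ax":0,"ay":0,"az":0,"grip":0}
  ]
}}

```text
t: 4.25
ee_pos: [0.6472, 0.009, 0.0229]
tcp_rot: [-3.115, 0.354, 0.004]
ft_force: [-0.3, 0.0, 0.4]
finger_gap: 0.0005
```

```bash
python3 loc.py
python3 - <<'E'
from h import *
cv2.imwrite("pics/e2.png",viewer.camera("wrist"))
E
```

```text
t 4.25 local mm [-43.5771  41.6754] z 0.022921139530604404 yaw rel deg -0.26958984555300736 tilt [-0.0017  0.0068] F [-0.2806  0.0248  0.4263] gap 0.0004559807049434493 q6 -2.0258470655906433
```

View pics/e2.png

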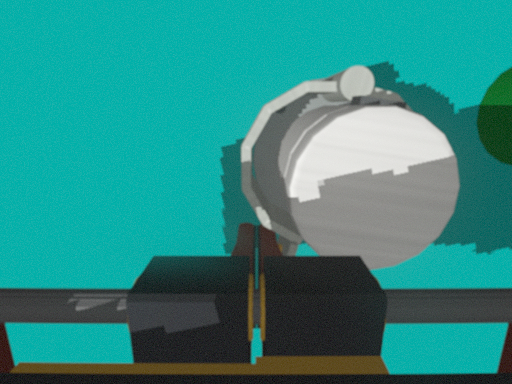

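Call:
{"name": "play_rows", "arguments": {
  "steps": [
    {"tx":0,"ty":-0.015,"tz":0,"ax":0,"ay":0,"az":0,"grip":0},
    {"tx":0,"ty":-0.01,"tz":-0.04,"ax":0,"ay":0,"az":0,"grip":0},
    {"tx":0.02,"ty":0,"tz":-0.045,"ax":0,"ay":0,"az":0,"grip":0},
    {"tx":0.02,"ty":0,"tz":-0.045,"ax":0,"ay":0,"az":0,"grip":0},
    {"tx":0.01,"ty":0,"tz":-0.02,"ax":0,"ay":0,"az":0,"grip":0},
    {"tx":0,"ty":0,"tz":0,"ax":0,"ay":0,"az":0,"grip":0},
    {"tx":0,"ty":0,"tz":0,"ax":0,"ay":0,"az":0,"grip":0}
  ]
}}

```text
t: 5.0
ee_pos: [0.7033, 0.032, 0.1766]
tcp_rot: [-3.113, 0.342, 0.01]
ft_force: [-1.1, 0.4, -0.9]
finger_gap: 0.0004
```

```bash
python3 loc.py
python3 - <<'E'
from h import *
import pickle
s=sensors.observe();pickle.dump(s,open("f.pkl","wb"))
im=viewer.camera("wrist")
cv2.imwrite("pics/f.png",im)
im=viewer.camera("top")
cv2.imwrite("pics/f_top.png",im)
E
```

```text
t 5.0 local mm [ 6.1025 76.412 ] z 0.17663236555767065 yaw rel deg 0.1407494885984908 tilt [-0.0053  0.0103] F [-1.0938  0.4014 -0.9172] gap 0.00038159395231742615 q6 -2.0008195504004687
```

View pics/f.png

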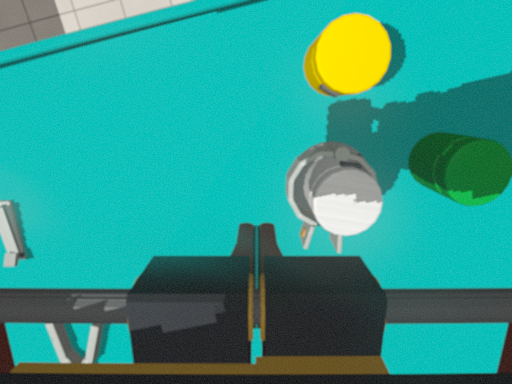

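Run:
```python
from h import *
im=cv2.imread("pics/f.png")
cv2.imwrite("pics/f2.png",cv2.resize(im[135:265,270:400],None,fx=4.6,fy=4.6,interpolation=cv2.INTER_CUBIC))
```

```text
(no output)
```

View pics/f2.png

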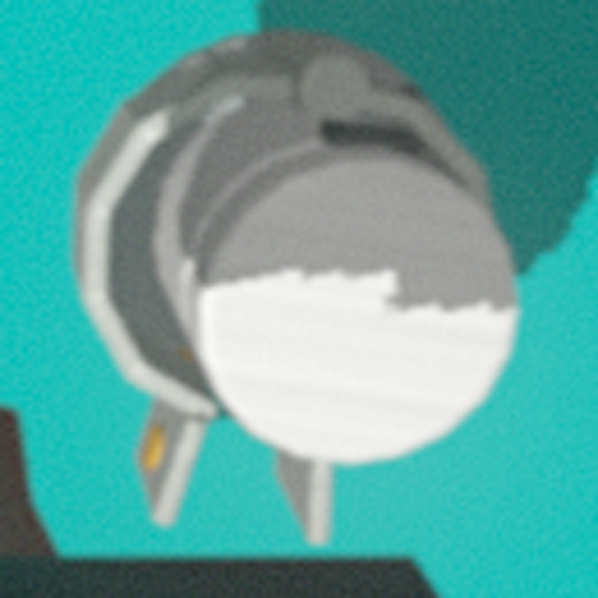

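Run:
```python
from loc import *
import pickle
c=info("wrist",pickle.load(open("f.pkl","rb")))
g=lambda x,y:(270+x/4.6,135+y/4.6)
for l,z in(("mtip",g(165,522)),.048),(("mbase",g(207,416)),.048),(("ftip",g(317,541)),.048),(("hinge",g(335,85)),.046),(("case",g(358,310)),.08):
    print(l[0],loc(unproj([l[1]],z,c)[0]))
```

```text
mtip [-56.0209  29.636 ]
mbase [-32.5142  22.0889]
ftip [-60.1518  -2.2335]
hinge [34.9335  0.3628]
case [-0.2191  2.1005]
```

Call:
{"name": "play_rows", "arguments": {
  "steps": [
    {"tx":-0.025,"ty":0.005,"tz":0.035,"ax":0,"ay":0,"az":0,"grip":0},
    {"tx":-0.02,"ty":0.005,"tz":0.04,"ax":0,"ay":0,"az":0,"grip":0},
    {"tx":-0.005,"ty":0.003,"tz":0.04,"ax":0,"ay":0,"az":0,"grip":0},
    {"tx":0,"ty":0,"tz":0.02,"ax":0,"ay":0,"az":0,"grip":0},
    {"tx":0,"ty":0,"tz":0,"ax":0,"ay":0,"az":0,"grip":0},
    {"tx":0,"ty":0,"tz":0,"ax":0,"ay":0,"az":0,"grip":0}
  ]
}}

```text
t: 5.7
ee_pos: [0.6388, 0.0326, 0.0288]
tcp_rot: [-3.116, 0.339, 0.035]
ft_force: [0.4, -0.0, 0.3]
finger_gap: 0.0003
```

```bash
python3 loc.py
```

```text
t 5.7 local mm [-56.9878  62.8084] z 0.028808169981408494 yaw rel deg 0.2845419251959128 tilt [-0.0215  0.0094] F [ 0.4211 -0.0025  0.3036] gap 0.0003315525176575756 q6 -2.047125397775075
```

Call:
{"name": "play_rows", "arguments": {
  "steps": [
    {"tx":0.008,"ty":0.008,"tz":0,"ax":-0.4,"ay":1.2,"az":0,"grip":0},
    {"tx":0.001,"ty":0.007,"tz":0,"ax":0,"ay":0,"az":0,"grip":0},
    {"tx":0,"ty":0,"tz":0,"ax":0,"ay":0,"az":0,"grip":0}
  ]
}}

```text
t: 6.0
ee_pos: [0.6465, 0.0146, 0.0309]
tcp_rot: [3.12, -0.339, 0.004]
ft_force: [-0.1, -0.1, 0.0]
finger_gap: 0.0006
```

```bash
python3 loc.py
```

```text
t 6.0 local mm [-45.5538  46.9435] z 0.030874967494664354 yaw rel deg 0.27626073124095163 tilt [ 0.0024 -0.003 ] F [-0.0583 -0.1017  0.0042] gap 0.0005898545101841556 q6 -2.0360334047290207
```

Now the slow push, to y of about 33 mm.

Call:
{"name": "play_rows", "arguments": {
  "steps": [
    {"tx":-0.001,"ty":0.004,"tz":0.002,"ax":0,"ay":0,"az":0,"grip":0},
    {"tx":-0.001,"ty":0.003,"tz":0.001,"ax":0,"ay":0,"az":0,"grip":0},
    {"tx":0,"ty":0.003,"tz":0,"ax":0,"ay":0,"az":0,"grip":0},
    {"tx":0,"ty":0.001,"tz":0,"ax":0,"ay":0,"az":0,"grip":0},
    {"tx":0,"ty":0,"tz":0,"ax":0,"ay":0,"az":0,"grip":0}
  ]
}}

```text
t: 6.5
ee_pos: [0.6434, 0.0033, 0.03]
tcp_rot: [3.121, -0.341, 0.01]
ft_force: [-0.4, 0.0, -0.7]
finger_gap: 0.0004
```

```bash
python3 loc.py
```

```text
t 6.5 local mm [-46.071   35.2725] z 0.029980100374800034 yaw rel deg 0.21947362286963845 tilt [ 0.0064 -0.0022] F [-0.3775  0.0458 -0.7157] gap 0.000350048583713919 q6 -2.0211987780946123
```

Call:
{"name": "play_rows", "arguments": {
  "steps": [
    {"tx":-0.001,"ty":0.002,"tz":0,"ax":0,"ay":0,"az":0,"grip":0},
    {"tx":0,"ty":0,"tz":0,"ax":0,"ay":0,"az":0,"grip":0}
  ]
}}

```text
t: 6.7
ee_pos: [0.6421, 0.0016, 0.03]
tcp_rot: [3.122, -0.341, 0.011]
ft_force: [-0.0, 0.4, -0.8]
finger_gap: 0.0005
```

```bash
python3 loc.py
```

```text
t 6.7 local mm [-46.976   33.3197] z 0.0300245706440057 yaw rel deg 0.2337248956291578 tilt [ 0.0067 -0.0021] F [-0.0259  0.379  -0.8408] gap 0.00047454732465838223 q6 -2.018688115577206
```

Call:
{"name": "play_rows", "arguments": {
  "steps": [
    {"tx":0,"ty":-0.015,"tz":0,"ax":0,"ay":0,"az":0,"grip":0},
    {"tx":0,"ty":-0.015,"tz":-0.04,"ax":0,"ay":0,"az":0,"grip":0},
    {"tx":0.02,"ty":0,"tz":-0.045,"ax":0,"ay":0,"az":0,"grip":0},
    {"tx":0.02,"ty":0,"tz":-0.045,"ax":0,"ay":0,"az":0,"grip":0.5},
    {"tx":0.01,"ty":0,"tz":-0.02,"ax":0,"ay":0,"az":0,"grip":1},
    {"tx":0,"ty":0,"tz":0,"ax":0,"ay":0,"az":0,"grip":1},
    {"tx":0,"ty":0,"tz":0,"ax":0,"ay":0,"az":0,"grip":1}
  ]
}}

```text
t: 7.4
ee_pos: [0.6968, 0.0307, 0.1833]
tcp_rot: [-3.123, 0.33, -0.003]
ft_force: [-0.1, 1.2, -0.3]
finger_gap: 0.0285
```

```bash
python3 loc.py
python3 - <<'E'
from h import *
import pickle
s=sensors.observe();pickle.dump(s,open("g.pkl","wb"))
im=viewer.camera("wrist")
cv2.imwrite("pics/g.png",im)
cv2.imwrite("pics/g2.png",cv2.resize(im[135:265,270:400],None,fx=4.6,fy=4.6,interpolation=cv2.INTER_CUBIC))
E
```

```text
t 7.4 local mm [ 0.0538 73.7151] z 0.18334196216867296 yaw rel deg 0.6180310922791092 tilt [0.0018 0.0006] F [-0.1452  1.1621 -0.3133] gap 0.028460181018530865 q6 -2.0000915261060888
```

View pics/g2.png

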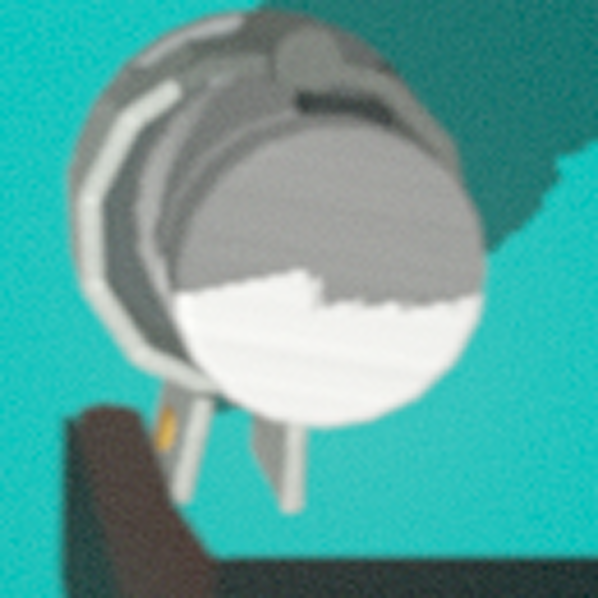

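View pics/g.png

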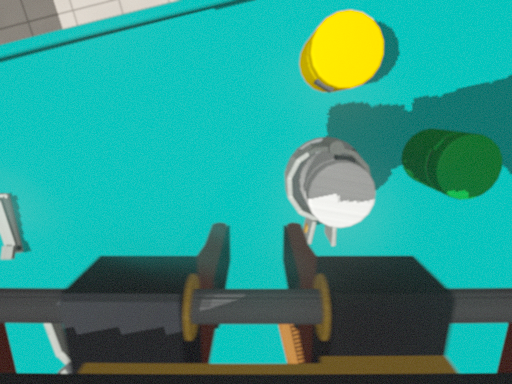

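Run:
```python
from loc import *
import pickle
c=info("wrist",pickle.load(open("g.pkl","rb")))
g=lambda x,y:(270+x/4.6,135+y/4.6)
for l,z in(("mtip",g(183,498)),.048),(("mbase",g(208,393)),.048),(("ftip",g(292,508)),.048),(("hinge",g(310,57)),.046),(("case",g(332,275)),.08):
    print(l[0],loc(unproj([l[1]],z,c)[0]))
for th in(.14,.17,.2,.23,.26):print(th,36-96*np.cos(th)+3*np.sin(th),96*np.sin(th)+3*np.cos(th))
```

```text
mtip [-57.8956  20.8015]
mbase [-34.3682  16.8492]
ftip [-59.9394  -2.4525]
hinge [35.1639  0.2654]
case [-0.3071  1.7617]
0.14 -58.64210629248046 16.366786994484613
0.17 -58.10859057611684 19.198259811160302
0.2 -57.49038348037402 22.0124554898496
0.23 -56.78804134991043 24.806841444394212
0.26 -56.0021962452368 27.57890291605043
```

Call:
{"name": "play_rows", "arguments": {
  "steps": [
    {"tx":-0.034,"ty":-0.024,"tz":0,"ax":0,"ay":0,"az":0.4,"grip":1},
    {"tx":-0.034,"ty":-0.024,"tz":0,"ax":0,"ay":0,"az":0.4,"grip":1},
    {"tx":-0.034,"ty":-0.024,"tz":0,"ax":0,"ay":0,"az":0.4,"grip":1},
    {"tx":-0.034,"ty":-0.024,"tz":0,"ax":0,"ay":0,"az":0.4,"grip":1},
    {"tx":-0.034,"ty":-0.024,"tz":0,"ax":0,"ay":0,"az":0.4,"grip":1},
    {"tx":-0.034,"ty":-0.024,"tz":0,"ax":0,"ay":0,"az":0.4,"grip":1},
    {"tx":-0.034,"ty":-0.024,"tz":0,"ax":0,"ay":0,"az":0.4,"grip":1},
    {"tx":-0.034,"ty":-0.024,"tz":0,"ax":0,"ay":0,"az":0.4,"grip":1},
    {"tx":-0.034,"ty":-0.024,"tz":0,"ax":0,"ay":0,"az":0.4,"grip":1},
    {"tx":0,"ty":0,"tz":0,"ax":0,"ay":0,"az":0,"grip":1},
    {"tx":0,"ty":0,"tz":0,"ax":0,"ay":0,"az":0,"grip":1}
  ]
}}

```text
t: 8.55
ee_pos: [0.4222, 0.317, 0.1616]
tcp_rot: [3.092, -0.423, -0.046]
ft_force: [0.3, -0.0, 0.3]
finger_gap: 0.0876
```

```bash
python3 loc.py
python3 - <<'E'
from h import *
import pickle
s=sensors.observe();pickle.dump(s,open("i.pkl","wb"));print(s['ee_pos'],s['q'],s['qvel'])
im=viewer.camera("wrist")
cv2.imwrite("pics/i.png",im)
E
```

```text
t 8.55 local mm [-330.7418  292.7643] z 0.16157233103811455 yaw rel deg -2.93232722130553 tilt [-0.0321 -0.0165] F [ 0.3342 -0.0182  0.3155] gap 0.08755265299516611 q6 -2.7112003540610874
[0.4222 0.317  0.1616] [-0.5004  0.3458 -0.3116  1.9232  0.1162  0.9257 -2.7112] [-0.0453  0.0045 -0.0357  0.027  -0.0188 -0.0113 -0.0167]
```

View pics/i.png

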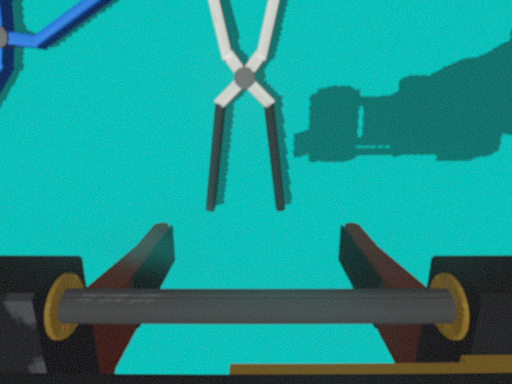

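Run:
```python
from h import *
import pickle
s=pickle.load(open("i.pkl","rb"));c=info("wrist",s)
P=unproj([(244.5,77),(211,208),(281,208),(219,104),(270,104),(225,57),(264,57)],.015,c)
print(P[:,:2])
m=[P[0],(P[1]+P[2])/2,(P[3]+P[4])/2,(P[5]+P[6])/2]
for a in m[1:]:
    d=P[0]-a;print(np.linalg.norm(d),np.degrees(np.arctan2(d[1],d[0])))
d=P[0]-m[1];d/=np.linalg.norm(d);G=P[0]-.072*d;print("grip",G, "span",np.linalg.norm(P[1]-P[2]))
M=R.from_rotvec(s['tcp_rot']).as_matrix();print("tool delta",M.T@(np.r_[G[:2],.1]-s['ee_pos']),np.degrees(np.arctan2(M[1,0],M[0,0])))
```

```text
[[0.5119 0.2988]
 [0.4041 0.3641]
 [0.3851 0.298 ]
 [0.496  0.3272]
 [0.4837 0.283 ]
 [0.5322 0.3105]
 [0.5232 0.2779]]
0.12170486869743467 -15.408248569743856
0.022985305444405732 -16.036139698783078
0.016436893207093364 163.79871037828622
grip [0.4425 0.3179 0.015 ] span 0.06877213119110544
tool delta [ 0.0209 -0.0078  0.0609] -15.617612805501956
```

Call:
{"name": "play_rows", "arguments": {
  "steps": [
    {"tx":0.022,"ty":-0.008,"tz":0.03,"ax":1.3,"ay":1.5,"az":0,"grip":1},
    {"tx":0,"ty":0,"tz":0.03,"ax":0,"ay":0,"az":0,"grip":1},
    {"tx":0,"ty":0,"tz":0,"ax":0,"ay":0,"az":0,"grip":1},
    {"tx":0,"ty":0,"tz":0,"ax":0,"ay":0,"az":0,"grip":1}
  ]
}}

```text
t: 9.0
ee_pos: [0.4471, 0.314, 0.098]
tcp_rot: [3.108, -0.435, -0.001]
ft_force: [0.5, 0.7, 0.4]
finger_gap: 0.0881
```

```bash
cat > tgt.py <<'E'
import sys
from h import *
# target x y z yawdeg -> tool delta
x,y,z,yaw=map(float,sys.argv[1:5])
s=sensors.observe();M=R.from_rotvec(s['tcp_rot']).as_matrix()
yr=np.radians(yaw);T=np.array([[np.cos(yr),np.sin(yr),0],[np.sin(yr),-np.cos(yr),0],[0,0,-1]])
print("t",round(s['t'],2),"pos",s['ee_pos'],"d mm",np.round(1000*M.T@(np.array([x,y,z])-s['ee_pos']),1),"rot deg",np.round(np.degrees(R.from_matrix(M.T@T).as_rotvec()),2),"F",np.round(s['ft_force'],1),"T",np.round(s['ft_torque'],2),"gap",round(s['finger_gap'],4),"q6",s['q'][6].round(2))
E
python3 tgt.py .4454 .3171 .003 -15.5
```

```text
t 9.0 pos [0.4471 0.314  0.098 ] d mm [-2.5 -2.9 95. ] rot deg [ 0.21  0.   -0.45] F [0.5 0.7 0.4] T [ 0.    0.04 -0.  ] gap 0.0881 q6 -2.73
```

Call:
{"name": "play_rows", "arguments": {
  "steps": [
    {"tx":-0.0025,"ty":-0.003,"tz":0.03,"ax":0.2,"ay":0,"az":-0.4,"grip":1},
    {"tx":0,"ty":0,"tz":0.03,"ax":0,"ay":0,"az":0,"grip":1},
    {"tx":0,"ty":0,"tz":0.015,"ax":0,"ay":0,"az":0,"grip":1},
    {"tx":0,"ty":0,"tz":0,"ax":0,"ay":0,"az":0,"grip":1},
    {"tx":0,"ty":0,"tz":0,"ax":0,"ay":0,"az":0,"grip":1}
  ]
}}

```text
t: 9.5
ee_pos: [0.4512, 0.3174, 0.0274]
tcp_rot: [-3.106, 0.433, -0.011]
ft_force: [0.1, -1.0, 0.4]
finger_gap: 0.0881
```

```bash
python3 tgt.py .4454 .3171 .003 -15.5;python3 - <<'E'
from h import *
im=viewer.camera("wrist")
cv2.imwrite("pics/j.png",im)
E
```

```text
t 9.5 pos [0.4512 0.3174 0.0274] d mm [-5.6  2.  24.3] rot deg [-0.34 -0.36 -0.38] F [ 0.1 -1.   0.4] T [ 0.04  0.02 -0.02] gap 0.0881 q6 -2.78
```

View pics/j.png

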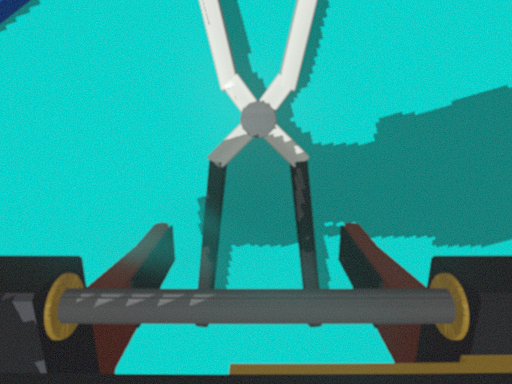

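Call:
{"name": "play_rows", "arguments": {
  "steps": [
    {"tx":-0.004,"ty":0.001,"tz":0.013,"ax":-0.3,"ay":-0.3,"az":-0.3,"grip":1},
    {"tx":-0.001,"ty":0,"tz":0.008,"ax":0,"ay":0,"az":0,"grip":1},
    {"tx":0,"ty":0,"tz":0,"ax":0,"ay":0,"az":0,"grip":1},
    {"tx":0,"ty":0,"tz":0,"ax":0,"ay":0,"az":0,"grip":1}
  ]
}}

```text
t: 9.95
ee_pos: [0.4476, 0.3191, 0.0077]
tcp_rot: [-3.109, 0.426, -0.007]
ft_force: [0.0, -0.0, -0.4]
finger_gap: 0.0879
```

```bash
python3 tgt.py .4454 .3171 .003 -15.5
```

```text
t 9.95 pos [0.4476 0.3191 0.0077] d mm [-1.6  2.5  4.7] rot deg [-0.25 -0.21 -0.09] F [ 0.  -0.  -0.4] T [ 0.02 -0.01  0.  ] gap 0.0879 q6 -2.79
```

Call:
{"name": "play_rows", "arguments": {
  "squeeze": 8,
  "steps": [
    {"tx":-0.001,"ty":0.001,"tz":0.004,"ax":-0.2,"ay":0,"az":0,"grip":1},
    {"tx":0,"ty":0,"tz":0,"ax":0,"ay":0,"az":0,"grip":0.7},
    {"tx":0,"ty":0,"tz":0,"ax":0,"ay":0,"az":0,"grip":0.65},
    {"tx":0,"ty":0,"tz":0,"ax":0,"ay":0,"az":0,"grip":0.65},
    {"tx":0,"ty":0,"tz":0,"ax":0,"ay":0,"az":0,"grip":0.65},
    {"tx":0,"ty":0,"tz":0,"ax":0,"ay":0,"az":0,"grip":0.65}
  ]
}}

```text
t: 10.55
ee_pos: [0.4464, 0.3185, 0.0038]
tcp_rot: [-3.112, 0.426, -0.006]
ft_force: [0.1, -0.5, -1.0]
finger_gap: 0.0667
```

```bash
python3 tgt.py .4454 .3171 .003 -15.5
```

```text
t 10.55 pos [0.4464 0.3185 0.0038] d mm [-0.6  1.6  0.8] rot deg [-0.05 -0.22 -0.08] F [ 0.1 -0.5 -1. ] T [ 0.04 -0.   -0.03] gap 0.0667 q6 -2.8
```

Call:
{"name": "play_rows", "arguments": {
  "steps": [
    {"tx":0,"ty":0,"tz":0,"ax":0,"ay":0,"az":0,"grip":0.6},
    {"tx":0,"ty":0,"tz":-0.015,"ax":0,"ay":0,"az":0,"grip":0.6},
    {"tx":0,"ty":0,"tz":-0.025,"ax":0,"ay":0,"az":0,"grip":0.6},
    {"tx":0,"ty":0,"tz":-0.025,"ax":0,"ay":0,"az":0,"grip":0.6},
    {"tx":0,"ty":0,"tz":0,"ax":0,"ay":0,"az":0,"grip":0.6},
    {"tx":0,"ty":0,"tz":0,"ax":0,"ay":0,"az":0,"grip":0.6}
  ]
}}

```text
t: 11.15
ee_pos: [0.4455, 0.3179, 0.0731]
tcp_rot: [3.112, -0.426, 0.005]
ft_force: [0.2, -0.3, -1.9]
finger_gap: 0.0668
```

```bash
python3 tgt.py .4454 .3171 .06 -15.5;python3 - <<'E'
from h import *
import pickle
s=sensors.observe();pickle.dump(s,open("k.pkl","wb"))
cv2.imwrite("pics/k.png",viewer.camera("wrist"))
cv2.imwrite("pics/k2.png",cv2.resize(viewer.camera("scene")[150:270,260:400],None,fx=5,fy=5,interpolation=cv2.INTER_CUBIC))
E
```

```text
t 11.15 pos [0.4455 0.3179 0.0731] d mm [ 0.   0.8 13.1] rot deg [ 0.01 -0.19 -0.08] F [ 0.2 -0.3 -1.9] T [-0.02  0.04  0.  ] gap 0.0668 q6 -2.75
```

View pics/k.png

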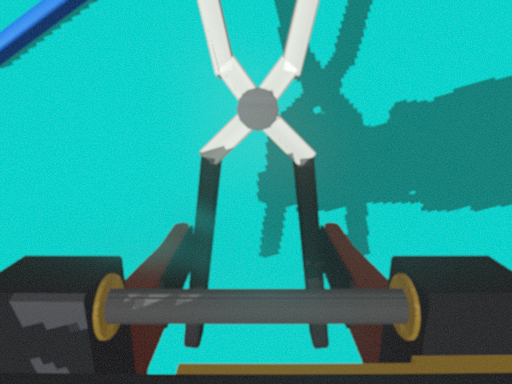

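View pics/k2.png

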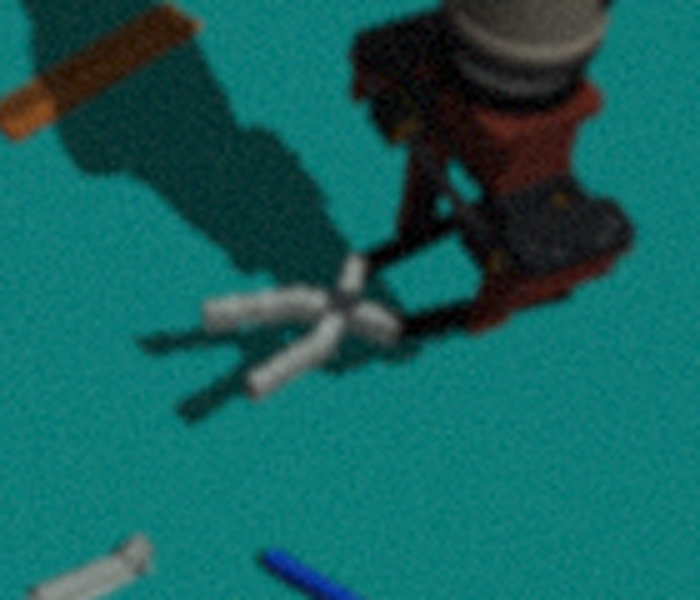

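Run:
```python
from h import *
import pickle
s=pickle.load(open("k.pkl","rb"));c=info("wrist",s);M=R.from_rotvec(s['tcp_rot']).as_matrix()
for p in [(.068,-.001,-.012),(.068,-.001,-.002),(.07,-.001,-.012),(.066,-.001,-.012)]: print(p,proj(M@np.array(p)+s['ee_pos'],c))
# pivot tool coords for assumed tool z
for z in(-.02,-.012,0,.01):
    P=unproj([(258,108.5),(213,66),(292,66)],s['ee_pos'][2]-z,c);print(z,(P-s['ee_pos'])@M)
```

```text
(0.068, -0.001, -0.012) [[253.2488 110.8951]]
(0.068, -0.001, -0.002) [[253.4402 110.6329]]
(0.07, -0.001, -0.012) [[253.2388 106.2169]]
(0.066, -0.001, -0.012) [[253.2586 115.542 ]]
-0.02 [[ 0.0691  0.0011 -0.0198]
 [ 0.0858 -0.0172 -0.0197]
 [ 0.0858  0.0148 -0.0197]]
-0.012 [[ 0.069   0.0011 -0.0118]
 [ 0.0867 -0.0182 -0.0117]
 [ 0.0867  0.0156 -0.0117]]
0 [[ 0.069   0.0012  0.0002]
 [ 0.0881 -0.0197  0.0003]
 [ 0.0881  0.0169  0.0003]]
0.01 [[ 0.0689  0.0012  0.0102]
 [ 0.0892 -0.0209  0.0103]
 [ 0.0892  0.0179  0.0103]]
```

Run:
```python
from h import *
import pickle
s=pickle.load(open("k.pkl","rb"));c=info("scene");M=R.from_rotvec(s['tcp_rot']).as_matrix()
for dz in(-.01,0,.01): 
  print(dz,[proj(M@np.array(p)+s['ee_pos'],c)[0].round(1) for p in [(.143,.0245,-.004+dz),(.143,-.0245,-.004+dz),(.069,.001,-.012+dz/2)]])
```

```text
-0.01 [array([299.6, 211.4]), array([308., 225.]), array([327.9, 208.8])]
0 [array([299.2, 213.7]), array([307.6, 227.2]), array([327.7, 209.9])]
0.01 [array([298.9, 215.9]), array([307.2, 229.4]), array([327.4, 211. ])]
```

Call:
{"name": "play_rows", "arguments": {
  "steps": [
    {"tx":0.004,"ty":0.014,"tz":0,"ax":0,"ay":0,"az":-0.2,"grip":0.6},
    {"tx":0.008,"ty":0.028,"tz":0,"ax":0,"ay":0,"az":-0.2,"grip":0.6},
    {"tx":0.008,"ty":0.029,"tz":0,"ax":0,"ay":0,"az":-0.2,"grip":0.6},
    {"tx":0.008,"ty":0.029,"tz":0,"ax":0,"ay":0,"az":-0.2,"grip":0.6},
    {"tx":0.008,"ty":0.029,"tz":0,"ax":0,"ay":0,"az":-0.2,"grip":0.6},
    {"tx":0.008,"ty":0.029,"tz":0,"ax":0,"ay":0,"az":-0.2,"grip":0.6},
    {"tx":0.008,"ty":0.029,"tz":0,"ax":0,"ay":0,"az":-0.2,"grip":0.6},
    {"tx":0.008,"ty":0.029,"tz":0,"ax":0,"ay":0,"az":-0.2,"grip":0.6},
    {"tx":0.008,"ty":0.029,"tz":0,"ax":0,"ay":0,"az":-0.2,"grip":0.6},
    {"tx":0.008,"ty":0.028,"tz":0,"ax":0,"ay":0,"az":-0.2,"grip":0.6},
    {"tx":0.004,"ty":0.014,"tz":0,"ax":0,"ay":0,"az":-0.2,"grip":0.6},
    {"tx":0,"ty":0,"tz":0,"ax":0,"ay":0,"az":0,"grip":0.6},
    {"tx":0,"ty":0,"tz":0,"ax":0,"ay":0,"az":0,"grip":0.6}
  ]
}}

```text
t: 12.55
ee_pos: [0.438, -0.0054, 0.0633]
tcp_rot: [3.107, -0.368, -0.03]
ft_force: [0.2, -0.4, -1.0]
finger_gap: 0.0669
```

```bash
python3 loc.py; python3 tgt.py .448 .0198 .026 -12.7;python3 - <<'E'
from h import *
import pickle
s=sensors.observe();pickle.dump(s,open("l.pkl","wb"))
cv2.imwrite("pics/l.png",viewer.camera("wrist"))
E
```

```text
t 12.55 local mm [-244.5729  -18.3515] z 0.06331160267065919 yaw rel deg -0.8341653153941203 tilt [-0.0206 -0.0109] F [ 0.1743 -0.4051 -0.9723] gap 0.0668660473720648 q6 -2.095037803926669
t 12.55 pos [ 0.438  -0.0054  0.0633] d mm [  4.5 -27.4  36.8] rot deg [ 0.87  1.01 -0.81] F [ 0.2 -0.4 -1. ] T [ 0.08 -0.03 -0.01] gap 0.0669 q6 -2.1
```

View pics/l.png

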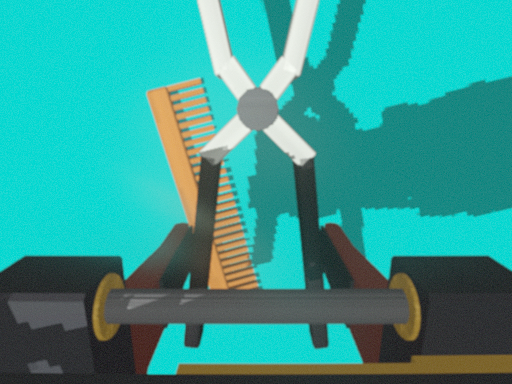

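Call:
{"name": "play_rows", "arguments": {
  "steps": [
    {"tx":0.003,"ty":-0.013,"tz":0,"ax":0.9,"ay":1.0,"az":-0.8,"grip":0.6},
    {"tx":0.001,"ty":-0.013,"tz":0.005,"ax":0,"ay":0,"az":0,"grip":0.6},
    {"tx":0,"ty":0,"tz":0,"ax":0,"ay":0,"az":0,"grip":0.6},
    {"tx":0,"ty":0,"tz":0,"ax":0,"ay":0,"az":0,"grip":0.6}
  ]
}}

```text
t: 13.0
ee_pos: [0.4483, 0.0256, 0.0578]
tcp_rot: [-3.12, 0.332, -0.004]
ft_force: [0.4, 0.2, -1.8]
finger_gap: 0.0667
```

```bash
python3 loc.py; python3 tgt.py .448 .0198 .026 -12.7;python3 - <<'E'
from h import *
import pickle
s=sensors.observe();pickle.dump(s,open("m.pkl","wb"))
cv2.imwrite("pics/m1.png",cv2.resize(viewer.camera("top")[130:270,230:370],None,fx=4.2,fy=4.2,interpolation=cv2.INTER_CUBIC))
cv2.imwrite("pics/m2.png",cv2.resize(viewer.camera("scene")[130:250,160:320],None,fx=5,fy=5,interpolation=cv2.INTER_CUBIC))
E
```

```text
t 13.0 local mm [-241.3105   14.1254] z 0.05776951845692021 yaw rel deg 0.5351622795520546 tilt [0.0031 0.0041] F [ 0.4041  0.2229 -1.8112] gap 0.06669002102872408 q6 -2.133304280084125
t 13.0 pos [0.4483 0.0256 0.0578] d mm [ 0.9  5.8 31.7] rot deg [-0.27 -0.12  0.55] F [ 0.4  0.2 -1.8] T [ 0.05  0.03 -0.05] gap 0.0667 q6 -2.13
```

View pics/m1.png

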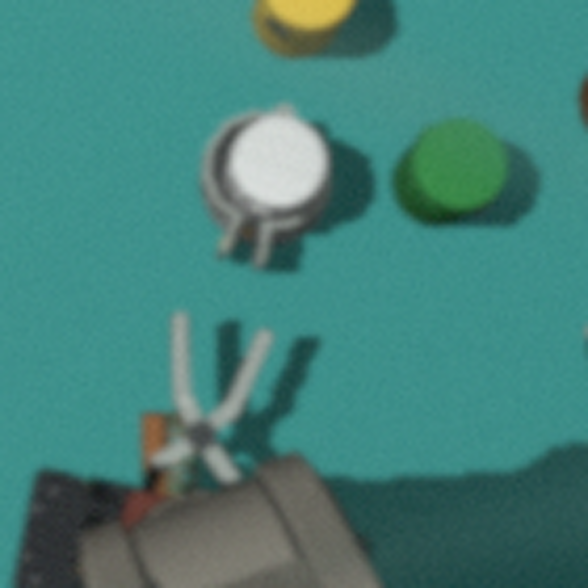

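View pics/m2.png

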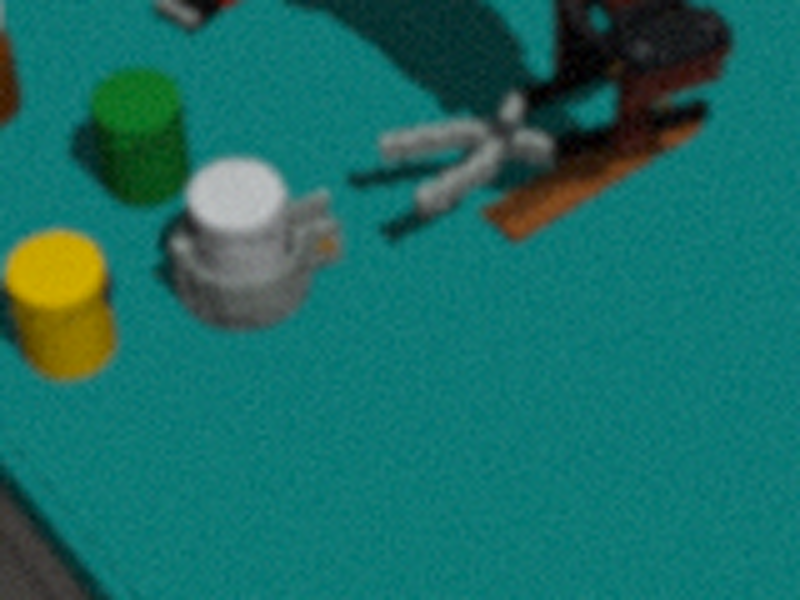

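Call:
{"name": "play_rows", "arguments": {
  "steps": [
    {"tx":0,"ty":0.005,"tz":0.015,"ax":-0.3,"ay":0,"az":0.5,"grip":0.6},
    {"tx":0,"ty":0,"tz":0.012,"ax":0,"ay":0,"az":0,"grip":0.6},
    {"tx":0,"ty":0,"tz":0,"ax":0,"ay":0,"az":0,"grip":0.6},
    {"tx":0,"ty":0,"tz":0,"ax":0,"ay":0,"az":0,"grip":0.6}
  ]
}}

```text
t: 13.5
ee_pos: [0.4478, 0.0198, 0.0306]
tcp_rot: [3.121, -0.348, 0.006]
ft_force: [0.1, -0.3, -1.0]
finger_gap: 0.0667
```

```bash
python3 loc.py; python3 tgt.py .448 .0198 .026 -12.7;python3 - <<'E'
from h import *
import pickle
s=sensors.observe();pickle.dump(s,open("n.pkl","wb"))
im=viewer.camera("top");cv2.imwrite("pics/n.png",im)
cv2.imwrite("pics/n1.png",cv2.resize(im[160:250,255:325],None,fx=6.6,fy=6.6,interpolation=cv2.INTER_CUBIC))
E
```

```text
t 13.5 local mm [-240.4873    8.4031] z 0.030565235289695954 yaw rel deg -0.041341341653080975 tilt [ 0.0036 -0.0012] F [ 0.1457 -0.2789 -0.9512] gap 0.06665503263116301 q6 -2.1640405450113755
t 13.5 pos [0.4478 0.0198 0.0306] d mm [ 0.2 -0.   4.6] rot deg [ 0.02 -0.21 -0.03] F [ 0.1 -0.3 -1. ] T [0.01 0.01 0.02] gap 0.0667 q6 -2.16
```

View pics/n1.png

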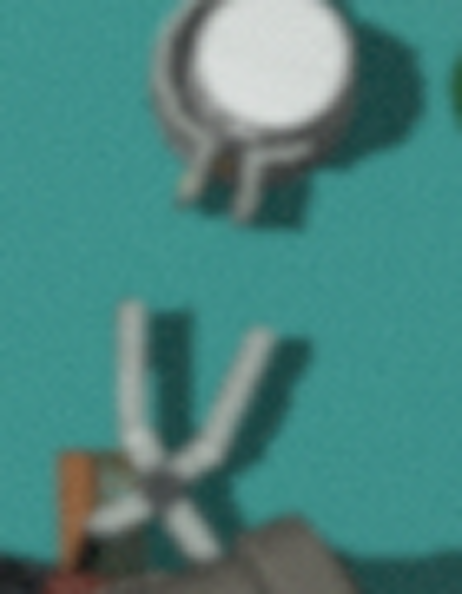

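Run:
```python
from loc import *
c=info("top")
g=lambda x,y:(255+x/6.6,160+y/6.6)
for n,p,z in(("jl",g(131,303),.043),("jr",g(264,333),.043),("piv",g(163,487),.043),("mt",g(186,197),.048),("ft",g(244,217),.048),("case",g(273,58),.08)):
    print(n,loc(unproj([p],z,c)[0]))
```

```text
jl [-103.2127   32.7583]
jr [-103.7378  -20.7891]
piv [-170.9754    6.0395]
mt [-58.072   20.2682]
ft [-61.0308  -3.66  ]
case [-3.2222  0.3203]
```

Call:
{"name": "play_rows", "arguments": {
  "steps": [
    {"tx":0.003,"ty":-0.001,"tz":0.004,"ax":0,"ay":-0.2,"az":0,"grip":0.6},
    {"tx":0.012,"ty":0,"tz":0,"ax":0,"ay":0,"az":0,"grip":0.6},
    {"tx":0.012,"ty":0,"tz":0,"ax":0,"ay":0,"az":0,"grip":0.6},
    {"tx":0,"ty":0,"tz":0,"ax":0,"ay":0,"az":0,"grip":0.6},
    {"tx":0,"ty":0,"tz":0,"ax":0,"ay":0,"az":0,"grip":0.6}
  ]
}}

```text
t: 14.05
ee_pos: [0.4789, 0.0144, 0.0276]
tcp_rot: [-3.122, 0.349, -0.005]
ft_force: [-0.1, 1.4, -0.4]
finger_gap: 0.0666
```

```bash
python3 loc.py
```

```text
t 14.05 local mm [-208.9917    9.9097] z 0.027550823781561377 yaw rel deg -0.06874562294297695 tilt [0.0032 0.0002] F [-0.0691  1.3669 -0.4422] gap 0.06663280949161648 q6 -2.137616372938843
```

Call:
{"name": "play_rows", "arguments": {
  "steps": [
    {"tx":0.006,"ty":0,"tz":0.001,"ax":0,"ay":0,"az":0,"grip":0.6},
    {"tx":0.007,"ty":0,"tz":0,"ax":0,"ay":0,"az":0,"grip":0.6},
    {"tx":0,"ty":0,"tz":0,"ax":0,"ay":0,"az":0,"grip":0.6},
    {"tx":0,"ty":0,"tz":0,"ax":0,"ay":0,"az":0,"grip":0.6}
  ]
}}

```text
t: 14.45
ee_pos: [0.4925, 0.0112, 0.0265]
tcp_rot: [-3.122, 0.349, -0.005]
ft_force: [-0.7, 0.6, -1.1]
finger_gap: 0.0667
```

```bash
python3 loc.py
python3 - <<'E'
from h import *
im=viewer.camera("top");cv2.imwrite("pics/o.png",im)
cv2.imwrite("pics/o1.png",cv2.resize(im[160:250,255:325],None,fx=6.6,fy=6.6,interpolation=cv2.INTER_CUBIC))
E
```

```text
t 14.45 local mm [-195.046     9.7984] z 0.02649224327778539 yaw rel deg -0.07164924797122896 tilt [0.0029 0.0002] F [-0.6942  0.6189 -1.1045] gap 0.0667260451047523 q6 -2.125456275093008
```

View pics/o1.png

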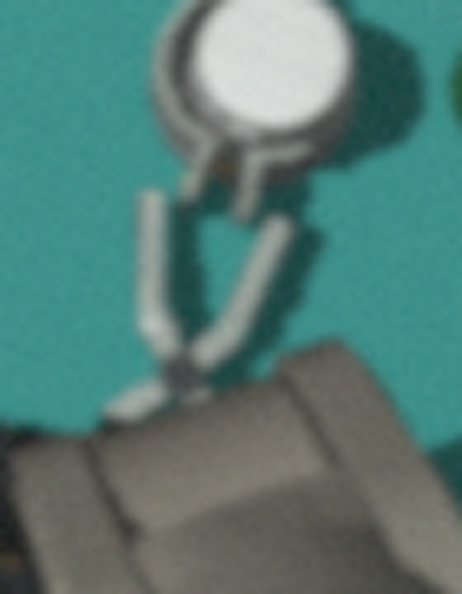

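Call:
{"name": "play_rows", "arguments": {
  "steps": [
    {"tx":0.006,"ty":0,"tz":0,"ax":0,"ay":0,"az":0,"grip":0.6},
    {"tx":0.006,"ty":0,"tz":0,"ax":0,"ay":0,"az":0,"grip":0.6},
    {"tx":0,"ty":0,"tz":0,"ax":0,"ay":0,"az":0,"grip":0.6},
    {"tx":0,"ty":0,"tz":0,"ax":0,"ay":0,"az":0,"grip":0.6}
  ]
}}

```text
t: 14.9
ee_pos: [0.505, 0.0084, 0.0266]
tcp_rot: [-3.122, 0.348, -0.004]
ft_force: [0.0, -0.4, -2.4]
finger_gap: 0.0668
```

```bash
python3 loc.py
python3 - <<'E'
from h import *
im=viewer.camera("top");cv2.imwrite("pics/p.png",im)
cv2.imwrite("pics/p1.png",cv2.resize(im[160:250,255:325],None,fx=6.6,fy=6.6,interpolation=cv2.INTER_CUBIC))
E
```

```text
t 14.9 local mm [-182.2179    9.8007] z 0.026591393193675546 yaw rel deg -0.05309233817407135 tilt [0.0029 0.0001] F [ 0.0066 -0.3857 -2.3817] gap 0.06680988669826318 q6 -2.1140572841619805
```

View pics/p1.png

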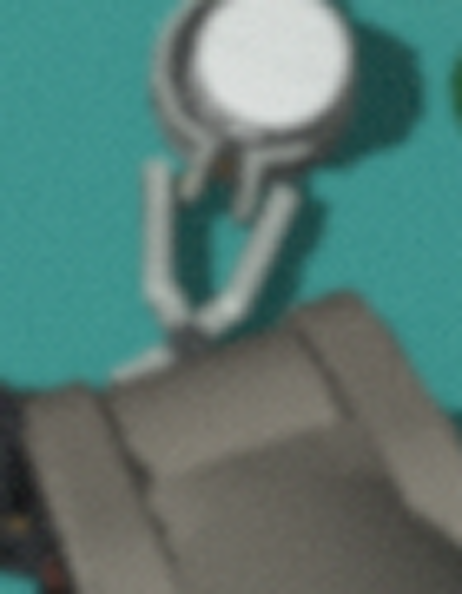

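Call:
{"name": "play_rows", "arguments": {
  "squeeze": 30,
  "steps": [
    {"tx":0,"ty":0,"tz":0,"ax":0,"ay":0,"az":0,"grip":0.68},
    {"tx":0,"ty":0,"tz":0,"ax":0,"ay":0,"az":0,"grip":0.62},
    {"tx":0,"ty":0,"tz":0,"ax":0,"ay":0,"az":0,"grip":0.6},
    {"tx":0,"ty":0,"tz":0,"ax":0,"ay":0,"az":0,"grip":0.6}
  ]
}}

```text
t: 15.35
ee_pos: [0.5043, 0.0087, 0.0265]
tcp_rot: [-3.122, 0.347, -0.003]
ft_force: [1.3, 0.0, -1.3]
finger_gap: 0.0531
```

```bash
python3 loc.py
python3 - <<'E'
from h import *
im=viewer.camera("top")
cv2.imwrite("pics/q1.png",cv2.resize(im[160:250,255:325],None,fx=6.6,fy=6.6,interpolation=cv2.INTER_CUBIC))
E
```

```text
t 15.35 local mm [-182.9381    9.929 ] z 0.0264939503648365 yaw rel deg -0.016998013605673705 tilt [0.0022 0.0002] F [ 1.2583  0.0013 -1.2878] gap 0.05314888350417841 q6 -2.1139929744983332
```

View pics/q1.png

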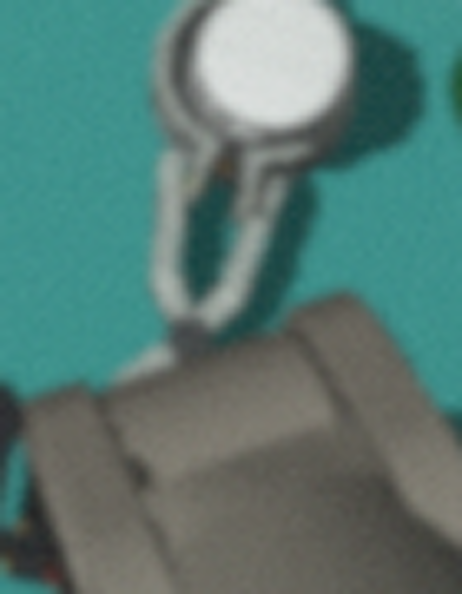

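Call:
{"name": "play_rows", "arguments": {
  "steps": [
    {"tx":0,"ty":0.001,"tz":0,"ax":0,"ay":0,"az":0,"grip":0.575},
    {"tx":0,"ty":0.001,"tz":0,"ax":0,"ay":0,"az":0,"grip":0.55},
    {"tx":0,"ty":0.001,"tz":0,"ax":0,"ay":0,"az":0,"grip":0.53},
    {"tx":0,"ty":0,"tz":0,"ax":0,"ay":0,"az":0,"grip":0.53}
  ]
}}

```text
t: 15.8
ee_pos: [0.5033, 0.0056, 0.0264]
tcp_rot: [-3.122, 0.347, -0.003]
ft_force: [-0.9, 0.9, -1.8]
finger_gap: 0.0468
```

```bash
python3 loc.py
```

```text
t 15.8 local mm [-183.2873    6.7524] z 0.026411009032777575 yaw rel deg 0.008565103595992897 tilt [0.0017 0.0003] F [-0.8809  0.8907 -1.8341] gap 0.04682221464540514 q6 -2.1078347387263694
```

Call:
{"name": "play_rows", "arguments": {
  "steps": [
    {"tx":0.001,"ty":0.001,"tz":0,"ax":0,"ay":0,"az":0,"grip":0.505},
    {"tx":0,"ty":0.001,"tz":0,"ax":0,"ay":0,"az":0,"grip":0.48},
    {"tx":0,"ty":0.001,"tz":0,"ax":0,"ay":0,"az":0,"grip":0.46},
    {"tx":0,"ty":0,"tz":0,"ax":0,"ay":0,"az":0,"grip":0.46}
  ]
}}

```text
t: 16.2
ee_pos: [0.5025, 0.0037, 0.0262]
tcp_rot: [-3.122, 0.342, 0.0]
ft_force: [-0.5, 1.3, -1.5]
finger_gap: 0.0407
```

```bash
python3 loc.py
python3 - <<'E'
from h import *
im=viewer.camera("top")
cv2.imwrite("pics/r1.png",cv2.resize(im[160:250,255:325],None,fx=6.6,fy=6.6,interpolation=cv2.INTER_CUBIC))
E
```

```text
t 16.2 local mm [-183.5779    4.7043] z 0.026178692230761712 yaw rel deg 0.18022800491960064 tilt [-0.      0.0012] F [-0.5357  1.3004 -1.459 ] gap 0.04074875260914387 q6 -2.099908704966878
```

View pics/r1.png

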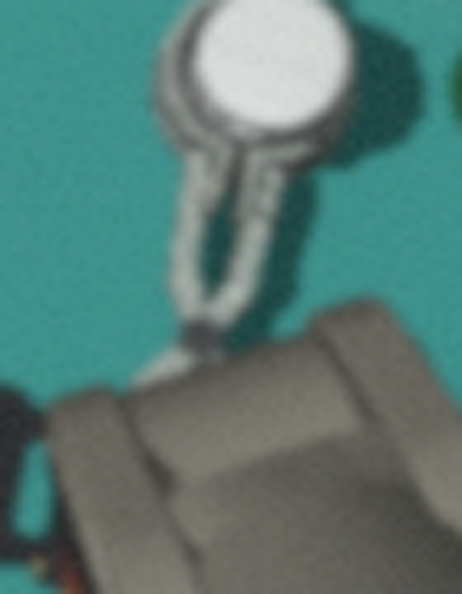

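Call:
{"name": "play_rows", "arguments": {
  "steps": [
    {"tx":0,"ty":0.0015,"tz":0,"ax":0,"ay":0,"az":0,"grip":0.435},
    {"tx":0,"ty":0.0012,"tz":0,"ax":0,"ay":0,"az":0,"grip":0.405},
    {"tx":0,"ty":0.001,"tz":0,"ax":0,"ay":0,"az":0,"grip":0.375},
    {"tx":0,"ty":0,"tz":0,"ax":0,"ay":0,"az":0,"grip":0.36}
  ]
}}

```text
t: 16.65
ee_pos: [0.5001, -0.0001, 0.0257]
tcp_rot: [-3.122, 0.342, 0.005]
ft_force: [-2.5, 1.6, -1.1]
finger_gap: 0.0322
```

```bash
python3 loc.py
```

```text
t 16.65 local mm [-185.063     0.4357] z 0.02569975822687268 yaw rel deg 0.18767906839654622 tilt [-0.0028  0.001 ] F [-2.5269  1.585  -1.0925] gap 0.032209741352562146 q6 -2.0925085078062398
```

Call:
{"name": "play_rows", "arguments": {
  "squeeze": 38,
  "steps": [
    {"tx":0,"ty":0,"tz":0,"ax":0,"ay":0,"az":0,"grip":0.33},
    {"tx":0,"ty":0,"tz":0,"ax":0,"ay":0,"az":0,"grip":0.3},
    {"tx":0,"ty":0,"tz":0,"ax":0,"ay":0,"az":0,"grip":0.28},
    {"tx":0,"ty":0,"tz":0,"ax":0,"ay":0,"az":0,"grip":0.28}
  ]
}}

```text
t: 17.05
ee_pos: [0.4996, -0.0004, 0.0255]
tcp_rot: [-3.123, 0.342, 0.006]
ft_force: [-1.6, 1.5, -1.3]
finger_gap: 0.0292
```

```bash
python3 loc.py
python3 - <<'E'
from h import *
im=viewer.camera("top")
cv2.imwrite("pics/s1.png",cv2.resize(im[160:250,255:325],None,fx=6.6,fy=6.6,interpolation=cv2.INTER_CUBIC))
cv2.imwrite("pics/s2.png",cv2.resize(viewer.camera("scene")[130:250,160:320],None,fx=5,fy=5,interpolation=cv2.INTER_CUBIC))
E
```

```text
t 17.05 local mm [-185.5146    0.0341] z 0.02554820178314444 yaw rel deg 0.16889353201680593 tilt [-0.0038  0.0007] F [-1.5729  1.4952 -1.2979] gap 0.02921063354201891 q6 -2.0925293034481833
```

View pics/s1.png

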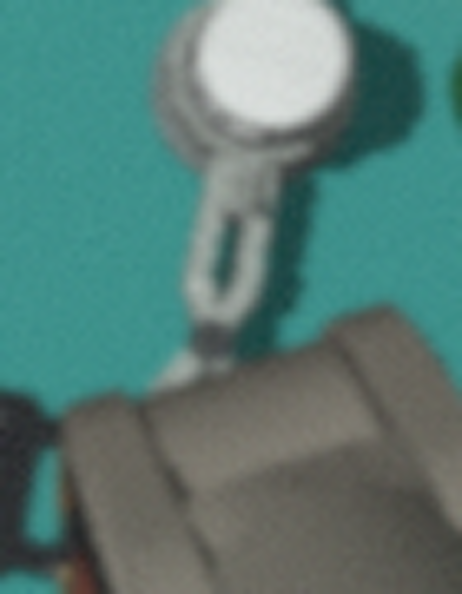

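View pics/s2.png

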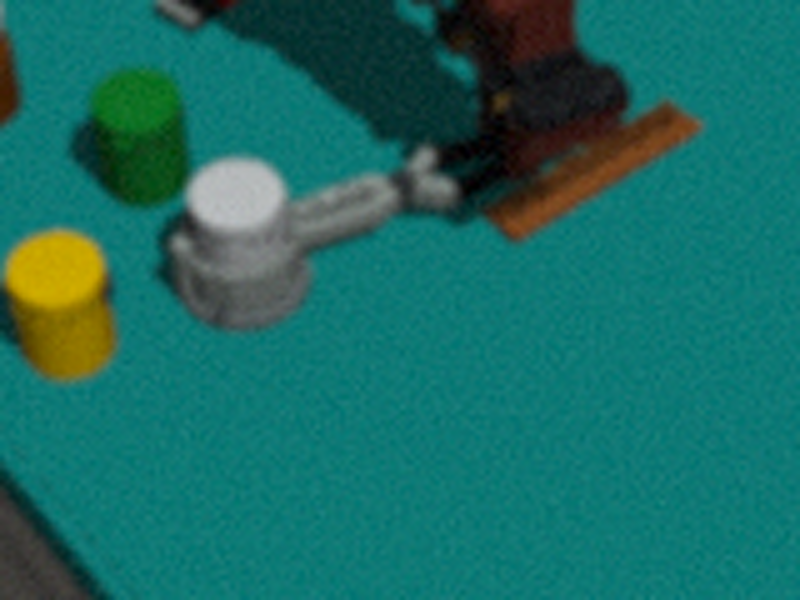

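Call:
{"name": "play_rows", "arguments": {
  "steps": [
    {"tx":0,"ty":0,"tz":0,"ax":0,"ay":0,"az":0,"grip":0.26},
    {"tx":0,"ty":0,"tz":0,"ax":0,"ay":0,"az":0,"grip":0.26},
    {"tx":0,"ty":0,"tz":0,"ax":0,"ay":0,"az":0,"grip":0.26}
  ]
}}

```text
t: 17.45
ee_pos: [0.4996, -0.0004, 0.0256]
tcp_rot: [-3.123, 0.342, 0.006]
ft_force: [-2.9, 1.5, -1.8]
finger_gap: 0.0287
```

Call:
{"name": "play_rows", "arguments": {
  "squeeze": 10,
  "steps": [
    {"tx":0,"ty":0,"tz":0,"ax":0,"ay":0,"az":0,"grip":0.45},
    {"tx":0,"ty":0,"tz":0,"ax":0,"ay":0,"az":0,"grip":0.55},
    {"tx":0,"ty":0,"tz":0,"ax":0,"ay":0,"az":0,"grip":0.6},
    {"tx":0,"ty":0,"tz":0,"ax":0,"ay":0,"az":0,"grip":0.65},
    {"tx":0,"ty":0,"tz":0,"ax":0,"ay":0,"az":0,"grip":0.68},
    {"tx":0,"ty":0,"tz":0,"ax":0,"ay":0,"az":0,"grip":0.68}
  ]
}}

```text
t: 18.05
ee_pos: [0.5034, -0.0023, 0.0266]
tcp_rot: [-3.122, 0.349, -0.005]
ft_force: [-0.3, 0.0, -1.9]
finger_gap: 0.0666
```

```bash
python3 loc.py
python3 - <<'E'
from h import *
im=viewer.camera("top")
cv2.imwrite("pics/t1.png",cv2.resize(im[160:250,255:325],None,fx=6.6,fy=6.6,interpolation=cv2.INTER_CUBIC))
E
```

```text
t 18.05 local mm [-181.3839   -0.9101] z 0.026618149753263827 yaw rel deg -0.054645218485853714 tilt [ 0.0029 -0.0001] F [-0.2635  0.0277 -1.8625] gap 0.06656832101705017 q6 -2.0936402269216767
```

View pics/t1.png

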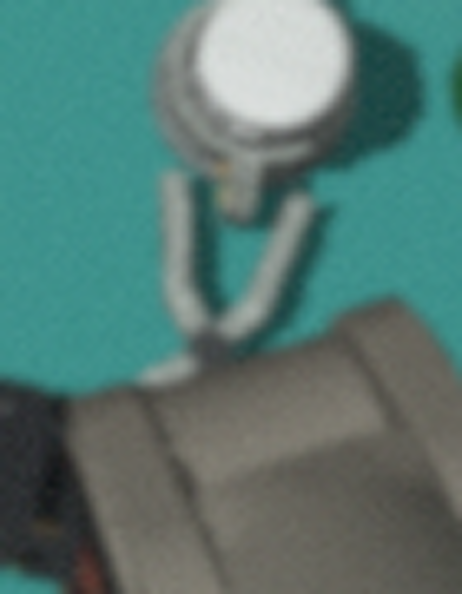

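Call:
{"name": "play_rows", "arguments": {
  "steps": [
    {"tx":-0.005,"ty":0,"tz":0,"ax":0,"ay":0,"az":0,"grip":0.6},
    {"tx":-0.015,"ty":0,"tz":0,"ax":0,"ay":0,"az":0,"grip":0.6},
    {"tx":-0.02,"ty":0,"tz":0,"ax":0,"ay":0,"az":0,"grip":0.6},
    {"tx":-0.015,"ty":0,"tz":0,"ax":0,"ay":0,"az":0,"grip":0.6},
    {"tx":0,"ty":0,"tz":-0.01,"ax":0,"ay":0,"az":0,"grip":0.6},
    {"tx":0,"ty":0,"tz":-0.02,"ax":0,"ay":0,"az":0,"grip":0.6},
    {"tx":0,"ty":0,"tz":0,"ax":0,"ay":0,"az":0,"grip":0.6}
  ]
}}

```text
t: 18.8
ee_pos: [0.4472, 0.0105, 0.0581]
tcp_rot: [-3.122, 0.348, -0.004]
ft_force: [0.8, -0.6, -1.7]
finger_gap: 0.0664
```

```bash
python3 loc.py;python3 tgt.py .455 .27 .06 -13;  python3 - <<'E'
from h import *
im=viewer.camera("top")
cv2.imwrite("pics/u1.png",cv2.resize(im[150:270,240:340],None,fx=5,fy=5,interpolation=cv2.INTER_CUBIC))
cv2.imwrite("pics/u2.png",cv2.resize(viewer.camera("scene")[130:250,160:320],None,fx=5,fy=5,interpolation=cv2.INTER_CUBIC))
E
```

```text
t 18.8 local mm [-239.0455   -0.7668] z 0.05805886433588691 yaw rel deg -0.021512681449801473 tilt [ 0.0027 -0.    ] F [ 0.7732 -0.6359 -1.7003] gap 0.06642420518653411 q6 -2.115718397407808
t 18.8 pos [0.4472 0.0105 0.0581] d mm [ -49.5 -254.8   -1.9] rot deg [-0.03 -0.15  0.29] F [ 0.8 -0.6 -1.7] T [ 0.07 -0.01 -0.04] gap 0.0664 q6 -2.12
```

View pics/u1.png

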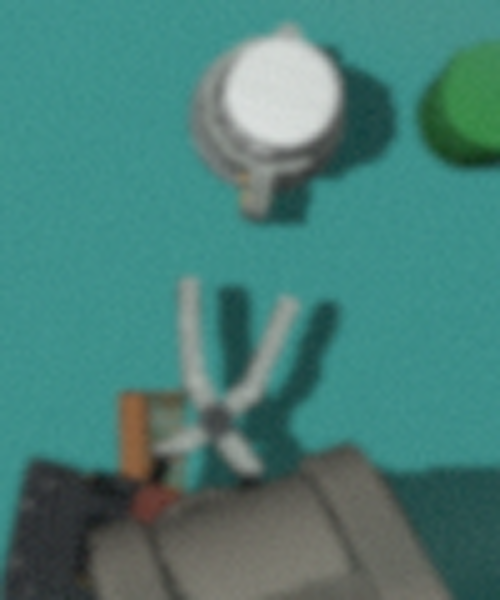

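View pics/u2.png

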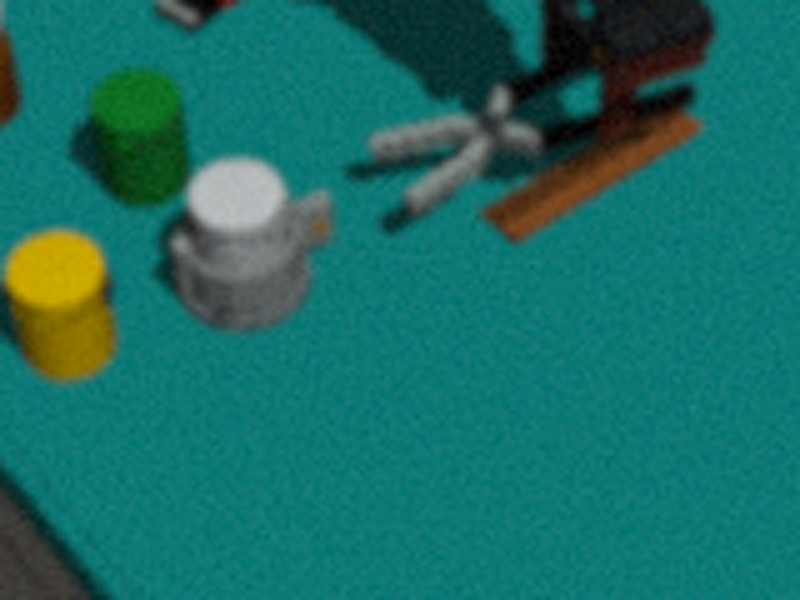

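Call:
{"name": "play_rows", "arguments": {
  "steps": [
    {"tx":-0.003,"ty":-0.014,"tz":-0.005,"ax":0,"ay":0,"az":0,"grip":0.6},
    {"tx":-0.005,"ty":-0.026,"tz":0,"ax":0,"ay":0,"az":0,"grip":0.6},
    {"tx":-0.005,"ty":-0.026,"tz":0,"ax":0,"ay":0,"az":0,"grip":0.6},
    {"tx":-0.005,"ty":-0.026,"tz":0,"ax":0,"ay":0,"az":0,"grip":0.6},
    {"tx":-0.005,"ty":-0.026,"tz":0,"ax":0,"ay":0,"az":0,"grip":0.6},
    {"tx":-0.005,"ty":-0.026,"tz":0,"ax":0,"ay":0,"az":0,"grip":0.6},
    {"tx":-0.005,"ty":-0.026,"tz":0,"ax":0,"ay":0,"az":0,"grip":0.6},
    {"tx":-0.005,"ty":-0.026,"tz":0,"ax":0,"ay":0,"az":0,"grip":0.6},
    {"tx":-0.005,"ty":-0.026,"tz":0,"ax":0,"ay":0,"az":0,"grip":0.6},
    {"tx":-0.003,"ty":-0.013,"tz":0,"ax":0,"ay":0,"az":0,"grip":0.6},
    {"tx":0,"ty":0,"tz":0,"ax":0,"ay":0,"az":0,"grip":0.6},
    {"tx":0,"ty":0,"tz":0,"ax":0,"ay":0,"az":0,"grip":0.6}
  ]
}}

```text
t: 20.1
ee_pos: [0.4507, 0.2685, 0.0576]
tcp_rot: [-3.122, 0.346, 0.01]
ft_force: [-0.7, 0.0, -0.8]
finger_gap: 0.0664
```

```bash
python3 tgt.py .455 .27 .004 -13
```

```text
t 20.1 pos [0.4507 0.2685 0.0576] d mm [ 4.2 -2.4 53.6] rot deg [-0.    0.36  0.34] F [-0.7  0.  -0.8] T [-0.01  0.06 -0.03] gap 0.0664 q6 -2.62
```

Call:
{"name": "play_rows", "arguments": {
  "steps": [
    {"tx":0,"ty":0,"tz":0.02,"ax":0,"ay":0.3,"az":0,"grip":0.6},
    {"tx":0,"ty":0,"tz":0.014,"ax":0,"ay":0,"az":0,"grip":0.6},
    {"tx":0,"ty":0,"tz":0,"ax":0,"ay":0,"az":0,"grip":0.6},
    {"tx":0,"ty":0,"tz":0,"ax":0,"ay":0,"az":0,"grip":0.6}
  ]
}}

```text
t: 20.5
ee_pos: [0.4513, 0.2633, 0.0223]
tcp_rot: [3.118, -0.355, -0.002]
ft_force: [-0.1, -0.0, -1.4]
finger_gap: 0.0663
```

```bash
python3 tgt.py .455 .27 .004 -13
```

```text
t 20.5 pos [0.4513 0.2633 0.0223] d mm [ 2.1 -7.5 18.3] rot deg [ 0.19  0.05 -0.01] F [-0.1 -0.  -1.4] T [ 0.01 -0.   -0.01] gap 0.0663 q6 -2.66
```

Call:
{"name": "play_rows", "arguments": {
  "steps": [
    {"tx":0,"ty":0,"tz":0.009,"ax":0,"ay":0,"az":0,"grip":0.6},
    {"tx":0,"ty":0,"tz":0.005,"ax":0,"ay":0,"az":0,"grip":0.6},
    {"tx":0,"ty":0,"tz":0.001,"ax":0,"ay":0,"az":0,"grip":0.6},
    {"tx":0,"ty":0,"tz":0,"ax":0,"ay":0,"az":0,"grip":0.6}
  ]
}}

```text
t: 20.9
ee_pos: [0.4524, 0.2627, 0.0073]
tcp_rot: [3.119, -0.358, 0.0]
ft_force: [-0.2, 0.0, -0.7]
finger_gap: 0.0664
```

```bash
python3 tgt.py .455 .27 .004 -13
```

```text
t 20.9 pos [0.4524 0.2627 0.0073] d mm [ 0.9 -7.7  3.3] rot deg [ 0.13 -0.03 -0.1 ] F [-0.2  0.  -0.7] T [ 0.01 -0.    0.02] gap 0.0664 q6 -2.67
```

Lowering the last 3 mm, then opening.

Call:
{"name": "play_rows", "arguments": {
  "steps": [
    {"tx":0,"ty":0,"tz":0.003,"ax":0,"ay":0,"az":0,"grip":0.6},
    {"tx":0,"ty":0,"tz":0.0005,"ax":0,"ay":0,"az":0,"grip":0.6},
    {"tx":0,"ty":0,"tz":0,"ax":0,"ay":0,"az":0,"grip":0.6}
  ]
}}

```text
t: 21.2
ee_pos: [0.4531, 0.263, 0.0048]
tcp_rot: [3.119, -0.358, 0.003]
ft_force: [0.7, -0.4, -1.7]
finger_gap: 0.0665
```

```bash
python3 tgt.py .455 .27 .004 -13
```

```text
t 21.2 pos [0.4531 0.263  0.0048] d mm [ 0.3 -7.2  0.8] rot deg [ 0.1  -0.11 -0.09] F [ 0.7 -0.4 -1.7] T [-0.01  0.02 -0.02] gap 0.0665 q6 -2.67
```

Call:
{"name": "play_rows", "arguments": {
  "steps": [
    {"tx":0,"ty":0,"tz":0.0005,"ax":0,"ay":0,"az":0,"grip":0.8},
    {"tx":0,"ty":0,"tz":0,"ax":0,"ay":0,"az":0,"grip":1},
    {"tx":0,"ty":0,"tz":0,"ax":0,"ay":0,"az":0,"grip":1},
    {"tx":0,"ty":0,"tz":0,"ax":0,"ay":0,"az":0,"grip":1},
    {"tx":0,"ty":0,"tz":-0.01,"ax":0,"ay":0,"az":0,"grip":1},
    {"tx":0,"ty":0,"tz":-0.02,"ax":0,"ay":0,"az":0,"grip":1},
    {"tx":0,"ty":0,"tz":-0.04,"ax":0,"ay":0,"az":0,"grip":1},
    {"tx":0,"ty":0,"tz":-0.04,"ax":0,"ay":0,"az":0,"grip":1},
    {"tx":0,"ty":0,"tz":-0.03,"ax":0,"ay":0,"az":0,"grip":1},
    {"tx":0,"ty":0,"tz":0,"ax":0,"ay":0,"az":0,"grip":1}
  ]
}}

```text
t: 22.2
ee_pos: [0.4527, 0.2638, 0.1521]
tcp_rot: [3.12, -0.356, 0.002]
ft_force: [0.5, 0.8, -0.2]
finger_gap: 0.0879
```

```bash
python3 loc.py
python3 - <<'E'
from h import *
cv2.imwrite("pics/v_top.png",viewer.camera("top"))
im=viewer.camera("scene")
cv2.imwrite("pics/v_scene.png",cv2.resize(im[100:280,140:400],None,fx=3,fy=3,interpolation=cv2.INTER_CUBIC))
cv2.imwrite("pics/v_w.png",viewer.camera("wrist"))
a=cv2.imread("pics/a_top.png");b=cv2.imread("pics/v_top.png")
cv2.imwrite("pics/v_crop.png",cv2.resize(b[110:220,230:400],None,fx=4.5,fy=4.5,interpolation=cv2.INTER_CUBIC))
E
```

```text
t 22.2 local mm [-289.3656  247.5155] z 0.1520728521749745 yaw rel deg -0.35078805546957426 tilt [ 0.0013 -0.0013] F [ 0.526   0.7773 -0.1587] gap 0.0878806960057832 q6 -2.571537841745298
```

View pics/v_top.png

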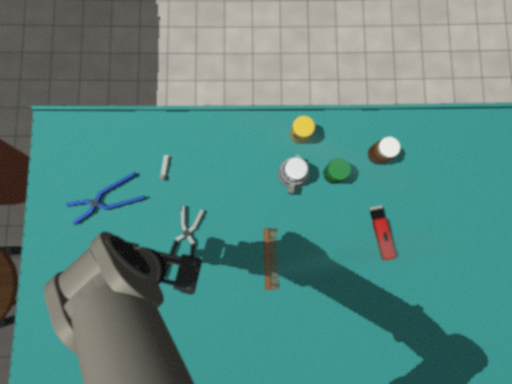

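View pics/v_scene.png

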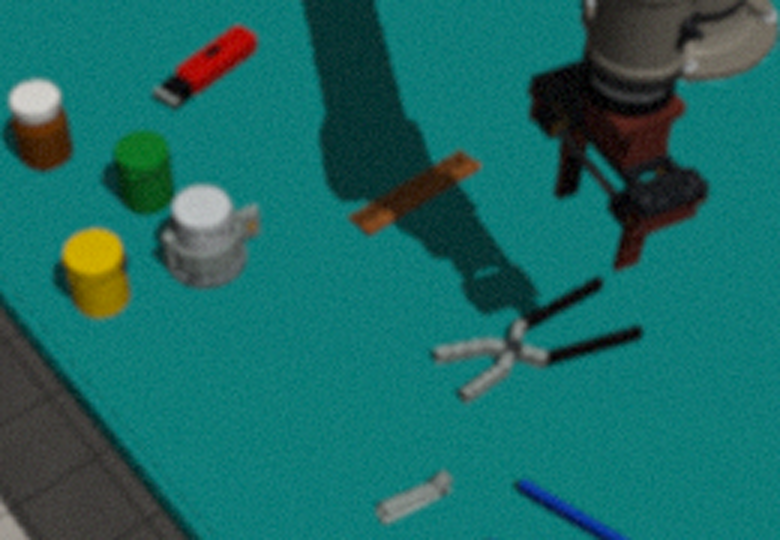

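View pics/v_crop.png

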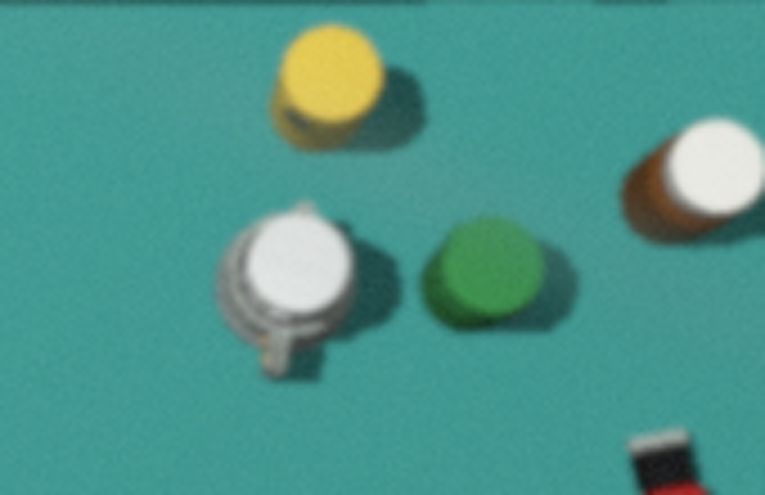

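View pics/v_w.png

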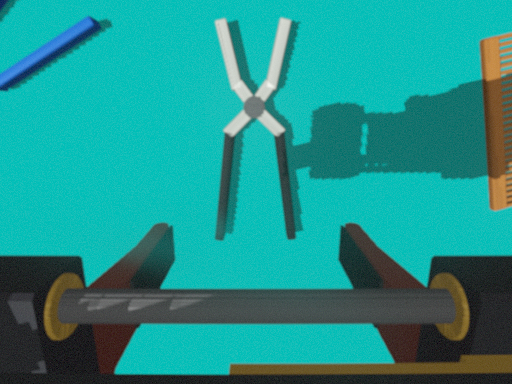

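Call:
{"name": "play_rows", "arguments": {
  "steps": [
    {"tx":0.02,"ty":0.01,"tz":-0.02,"ax":0,"ay":0,"az":0,"grip":1},
    {"tx":0.036,"ty":0.021,"tz":-0.01,"ax":0,"ay":0,"az":0,"grip":1},
    {"tx":0.036,"ty":0.021,"tz":0,"ax":0,"ay":0,"az":0,"grip":1},
    {"tx":0.036,"ty":0.021,"tz":0,"ax":0,"ay":0,"az":0,"grip":1},
    {"tx":0.036,"ty":0.021,"tz":0,"ax":0,"ay":0,"az":0,"grip":1},
    {"tx":0.036,"ty":0.021,"tz":0,"ax":0,"ay":0,"az":0,"grip":1},
    {"tx":0.036,"ty":0.021,"tz":0,"ax":0,"ay":0,"az":0,"grip":1},
    {"tx":0.02,"ty":0.01,"tz":0,"ax":0,"ay":0,"az":0,"grip":1},
    {"tx":0,"ty":0,"tz":0,"ax":0,"ay":0,"az":0,"grip":1},
    {"tx":0,"ty":0,"tz":0,"ax":0,"ay":0,"az":0,"grip":1}
  ]
}}

```text
t: 23.35
ee_pos: [0.6641, 0.0533, 0.1564]
tcp_rot: [3.103, -0.343, -0.055]
ft_force: [-1.0, 0.4, 0.4]
finger_gap: 0.0878
```

```bash
python3 loc.py
python3 - <<'E'
from h import *
import pickle
s=sensors.observe();pickle.dump(s,open("w.pkl","wb"))
cv2.imwrite("pics/w.png",viewer.camera("wrist"))
E
```

```text
t 23.35 local mm [-36.8823  88.5704] z 0.15635575903375654 yaw rel deg 0.06386004230442424 tilt [-0.0371 -0.0157] F [-0.9716  0.3629  0.4084] gap 0.08782823627509408 q6 -2.0668399245864473
```

View pics/w.png

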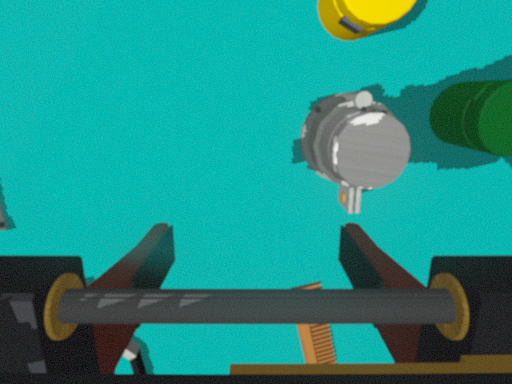

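Run:
```python
from loc import *
im=cv2.imread("pics/w.png")
cv2.imwrite("pics/w2.png",cv2.resize(im[150:225,310:400],None,fx=8,fy=8,interpolation=cv2.INTER_CUBIC))
```

```text
(no output)
```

View pics/w2.png

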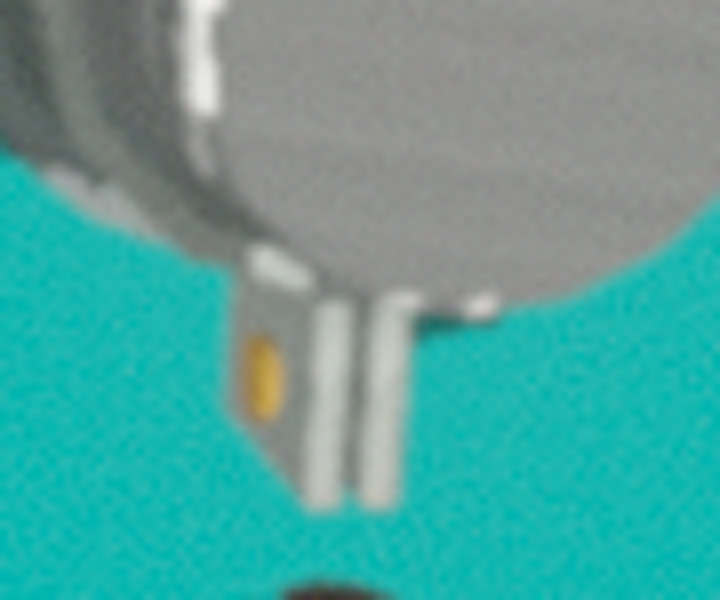

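The ears are parallel with only the designed 2 mm gap of about 55 px centre to centre in this 8x crop, so the stud is shut.

Run:
```python
from plant import ctrl
print(ctrl.finish_job())
```

```text
the job is handed in; nothing more can be done
None
```

The holder's band is shut round the case and the job is handed in, at about 23.5 s of the 70 s allowed.

**What I did:**
- I swung the band to about 0.18 rad by pushing the moving ear with the closed fingers.
- I then squeezed the ears together with the black-handled pliers, easing the arm sideways as they closed. The gripper opening stopped at about 29 mm under a 38 N squeeze.
- I released the ears and laid the pliers flat, about 30 cm from the holder.

**Last checks:**
- **Band:** after release, the close wrist picture shows the two ears parallel with a gap of about 2 mm, the same as when snapped shut. I judged the click from this, since nothing reports it directly.
- **Case:** it stands upright in the holder.
- **Trimmer, comb, hair clip and jar:** by eye they look where they were at the start; I did not measure them again.
- **Forces:** at the end of each move the wrist force was only a few newtons, and the robot was clear of everything at hand-in.

**Small disagreements:** the cameras differed by 1 to 2 mm on the holder's position. The arm overshot some moves by up to 26 mm, which I corrected before any contact. The open gripper read 66.7 mm on the handles where 64 mm was stated, which fits the pads resting further back on the splayed handles. The final squeeze read about 29 mm against the stated 31 mm.

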